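# Lock the sampler shaft with its tapered key

### The job

Take the red-headed tapered key out of the tool rack and stand it, tip first, in the gap between hub and brass shaft of the tilted drive head; let go so that it rests there on its own, still standing proud. Then tap it down until its red head sits on the hub face and the shaft is tight, and leave it there. Leave the other two tools standing in the rack.

Things in the scene. Friction and masses are not known exactly. Their poses are not given: they have to be found in the camera images.
- key_mid (a point): Tapered key, 104 mm long, 0.25 kg. Point half-way up its length, z from tip to head; tip 52 mm below it, underside of the head 18 mm above it, flat top of the head 52 mm above it. Steel shank 70 mm long, 24 mm wide (y); its thickness (x) tapers on both faces from 10 mm at the tip to 20 mm under the head. Half a turn about z makes no difference.
- key_head (a point): Centre of the key's red head, 35 mm above key_mid: a block 26 mm (x) by 36 mm (y) by 34 mm tall, to grip and to tap on. The key starts upright within 3 degrees, tip down in one of the three rack slots, the underside of the head 15 mm above the rack's top; it lifts straight out (55 mm deep).
- rack: Grey tool rack, fixed, 70 mm (its x) by 260 mm (its y) by 65 mm tall, origin under its centre. Three rectangular slots 22 by 28 mm, 55 mm deep, at y = -85, 0 and +85 mm. Which slot holds the key varies; the other two hold tools.
- drift_mid (a point): Round punch, 115 mm long, blue handle 26 mm thick above, standing in the rack; bystander. Point half-way up, z along it.
- driver_mid (a point): Round driver, 115 mm long, black handle 26 mm thick above, standing in the rack; bystander. Point half-way up, z along it.
- hub: Drive head: round steel hub, 120 mm across, in a white casting on a fixed stand. Its flat face is tilted 35 degrees from horizontal, turned up and, at yaw 0, to the robot. Origin: centre of the gap's mouth in the face, 145 mm above the table. z: out of the gap, square to the face (35 degrees from vertical); x: from the gap to the brass shaft; y: across the gap.
- gap_mouth (a point): Same point and axes as the hub: the gap's mouth, 17 mm (x, takes the key's thickness) by 28 mm (y, takes its width), 82 mm deep along -z, narrowing by the key's taper. Laid in loosely, the key stops with its head's underside about 18 to 24 mm off the face. Home: underside on the face, so key_mid at z = -18 mm, x about 1 mm.
- shaft (a joint): Sideways shift (m) of the sprung brass shaft away from the gap: 0 at rest, about 0.003 with the key home. Driving the key takes 5 to 20 N along the gap, and friction then keeps it in. The shaft's end, 22 mm across, stands 12 mm above the hub face, centred 29 mm along the hub's x; nothing else does.

How it is judged:
By the outcome, as a careful person would: the job done as asked, in the order asked, and still so for the second after the job is handed in, with the robot touching nothing.
It also fails if it takes over 48 s, if anything falls off the work surface, if the arm or the gripper's body presses on something with over 40 N, if the wrist force passes 120 N, or if a joint passes its speed limit or range.

### The arm

A 6-joint arm with a two-finger parallel gripper is mounted at the origin on the work surface. World frame = base frame: x ahead of the robot, y to its left, z up, the work surface at z = 0. Lengths are in m, angles in degrees, forces in N, time in s.
With the tool pointing down it reaches from about 0.4 to 0.825 m from the base axis. Payload 7 kg.
Tool frame: the origin (TCP) lies midway between the tips of the shut fingers; the grasp point (between the pads) lies 19 mm behind it (grip_depth is the distance from the TCP to the grasp point, in m); z points along the fingers, y is the direction in which the jaws open and shut (so a half turn about z gives the same grasp; the last joint's range is limited). The gripper opens to 88 mm and grips with 3 to 60 N. Pads are 19 mm wide; open, the fingers measure 130 mm over their backs; the gripper's body (78 mm by 193 mm) begins 47 mm behind the grasp point.
Start: joints at [81.366, 20.546, 0.682, 0, -70.136, -16.507], TCP at [0.287, 0.611, 0.227] pointing down, gripper open.
Joint ranges: [-176.03, 176.03], [-82.01, 121.73], [-58.28, 71.71], [-173.87, 95.51], [-174.79, -0.11], [-173.66, 173.66]. Speed limits (degrees/s): [136.94, 136.94, 172.46, 180, 180, 180].

### API

Orientations are given as [roll, pitch, yaw] about the fixed x, y, z axes, in that order (R = Rz(yaw) Ry(pitch) Rx(roll)).
In Python, from plant import * gives the robot as it stands.
- The arm moves only by the shell command python3 -m inch 'ROWS'. ROWS is JSON, a list of rows, each an object of numbers: "ax", "ay", "az": the turn, a rotation vector about the tool's x, y, z in degrees; "dx", "dy", "dz": the shift along the tool's x, y, z in mm; "fingers": the finger opening in mm, from 0 to 87.6. In form: [{"ax": .., "ay": .., "az": .., "dx": .., "dy": .., "dz": .., "fingers": ..}, ...]. A call has 1 to 8 rows; each row is the pose to reach, as a shift and turn from the pose commanded when the call began, along the tool's axes at that moment; what a row does not reach only later rows make up. A row lasts 1/8 s, in which the tool goes at most 62.5 mm and 10.7 degrees, less where a joint would pass 70% of its speed; a pose out of reach is approached as far as the arm can. A call with a gripper value outside its range is refused whole. The fingers move at their own pace and stop on an object; the grip force is fixed at half the most. Time passes only in rows, so rows that repeat a pose let the fingers close. It gives the time, the measured TCP pose, the force and the opening at its end, in the units of the state.
- get_obs(): the state, without advancing time (a new reading comes with each control period).
- snapshot(name): name is "side" or "top" or "wrist"; returns a dict with "image" (420x560x3 uint8, red, green, blue), "fx", "fy", "cx", "cy" (pixels), "k1" (the pictures are not rectified: a ray, as slopes to the right and down, at radius r is drawn at 1 + k1 r^2 times it, then the intrinsics apply), "rvec" (rotation vector, rad) and "tvec" (3), from world to camera coordinates, as OpenCV has them. Camera axes: x right, y down, z forward; pixel columns grow to the right and rows downward; lengths in m; the calibration is good to about 2 mm. A picture is of the moment at which its call begins. There is no depth.
- close_job(): hands the job in, once; it reports no verdict.
Trained networks look in the newest picture that a camera, given by its name, has taken for a name from the list of things; names that differ only in an ending like _2 or _b are one class to them, and where a whole thing is asked for, a point or a joint stands for the part that bears it (a point fixed in the world has none). Each returns a list of dicts, best first, with "score" (0 to 1); they miss things now and then, are a little off and sometimes report something else, mostly with a low value. They report only what shows in the picture. A call takes as long as a camera call.
- search_frame(target, camera): "bbox" ([centre column, centre row, width, height] in pixels, round what is visible of it).
- trace(target, camera): "mask" (420x560 bool, what is visible of it) and "bbox" ([centre column, centre row, width, height] in pixels, round what is visible of it).
- landmark_of(target, camera): "position" ([column, row] in pixels: a listed point, or the origin of a listed thing).
The state is a dict: "clock": time; "joint_pos": joint angles; "qvel": joint speeds; "tau": joint torques, N m; "tool_pos": TCP position; "orientation": TCP orientation; "force": force on the tool from outside, world axes, zero at the start; "moment": the same for the moment, N m; "opening": finger opening in m.
Only numpy, scipy, OpenCV 4.12 (cv2) and the standard library are available. Lean on these libraries where they do the work, as an engineer would, in place of code of your own. Each camera call takes 0.05 s, during which the arm holds its last target.

## Working session

There is one attempt and no reset: what is moved stays moved. The work goes in short steps, Python scripts to look and compute and a shell command to move; the robot and the scene stay as the last step left them, time stands still between calls to the robot, and variables do not carry over. Pictures are saved under pics/ and viewed, and the job is handed in when it is done.

```bash
ls; mkdir -p pics; cat > h.py <<'E'
from plant import *
import numpy as np, cv2
from scipy.spatial.transform import Rotation as R
def snap(n,fn=None):
    s=snapshot(n)
    if fn: cv2.imwrite('pics/'+fn,cv2.cvtColor(s['image'],cv2.COLOR_RGB2BGR))
    return s
def proj(s,P):
    P=np.atleast_2d(P); C=P@cv2.Rodrigues(np.array(s['rvec'],float))[0].T+np.array(s['tvec'])
    u=C[:,:2]/C[:,2:]; r2=(u**2).sum(1,keepdims=True); u=u*(1+s['k1']*r2)
    return u*[s['fx'],s['fy']]+[s['cx'],s['cy']]
def ray(s,px):
    K=np.array([[s['fx'],0,s['cx']],[0,s['fy'],s['cy']],[0,0,1.]])
    u=cv2.undistortPoints(np.array([[px]],float),K,np.array([s['k1'],0,0,0.]))[0,0]
    M=cv2.Rodrigues(np.array(s['rvec'],float))[0]
    d=M.T@np.array([u[0],u[1],1]); return -M.T@np.array(s['tvec']).ravel(), d/np.linalg.norm(d)
def tri(rs):
    A=0;b=0
    for o,d in rs:
        Q=np.eye(3)-np.outer(d,d);A=A+Q;b=b+Q@o
    x=np.linalg.solve(A,b); return x,[np.linalg.norm((np.eye(3)-np.outer(d,d))@(x-o)) for o,d in rs]
def Rt(o): return R.from_euler('xyz',o,degrees=True).as_matrix()
E
python3 - <<'E'
from h import *
S={n:snap(n,f'a_{n}.png') for n in('side','top','wrist')}
for n,s in S.items(): print(n,s['fx'],s['k1'],(ray(s,[280,210])))
for t in ['key_mid','key_head','drift_mid','driver_mid','gap_mouth','rack','hub']:
    rs=[]
    for n in S:
        l=landmark_of(t,n)
        print(t,n,[(np.round(a['position'],1).tolist(),round(a['score'],2)) for a in l[:3]])
        if l and n!='wrist': rs.append(ray(S[n],l[0]['position']))
    if len(rs)>1: print(tri(rs))
o=get_obs();print(o)
E
```

```text
pics
side 520.2494206749278 -0.11914882629509073 (array([ 0.5298261 , -0.82996489,  0.5769798 ]), array([ 0.05343057,  0.86438982, -0.49997541]))
top 483.5129978190665 -0.16810102718849354 (array([ 0.42395815, -0.04371315,  0.99835341]), array([ 0.18086771, -0.02019259, -0.98330012]))
wrist 310.6422410035869 -0.04038198939264146 (array([0.34725433, 0.58165735, 0.38331318]), array([-0.25012954,  0.09627218, -0.96341418]))
key_mid side [([235.2, 323.1], 0.86)]
key_mid top [([380.2, 256.6], 0.89)]
key_mid wrist []
(array([ 0.50432526, -0.26010813,  0.05718389]), [np.float64(0.0011340491341212543), np.float64(0.0011340491341212558)])
key_head side [([234.2, 302.4], 0.95), ([236.9, 254.3], 0.58)]
key_head top [([384.5, 255.5], 0.68)]
key_head wrist []
(array([ 0.50331138, -0.25959838,  0.09576018]), [np.float64(0.0013627309206619234), np.float64(0.0013627309206619455)])
drift_mid side [([234.5, 279.5], 0.87)]
drift_mid top [([339.2, 258.1], 0.78)]
drift_mid wrist []
(array([ 0.50101127, -0.17620452,  0.07212228]), [np.float64(0.001250578334168676), np.float64(0.0012505783341686492)])
driv
[... 781 characters left out ...]
43101050124), np.float64(0.0023894310105016564)])
{'clock': 1.2, 'joint_pos': array([ 8.13661673e+01,  2.05471624e+01,  6.79727109e-01,  1.63237154e-03,
       -7.01376378e+01, -1.65076227e+01]), 'qvel': array([-0.10626688, -0.07221152,  0.00959468,  0.07139368,  0.06518111,
        0.04291285]), 'tau': array([-2.71605859e-04, -5.82390761e+01,  2.93307728e+01,  7.00340286e+00,
        1.24086934e-02, -3.62555272e-05]), 'tool_pos': array([0.28678225, 0.61099646, 0.22654034]), 'orientation': array([ 1.79995572e+02, -2.91339715e-03, -2.51409006e+01]), 'force': array([-0.28206681, -0.50196555, -0.15105398]), 'moment': array([-0.03936577,  0.01675886,  0.02068669]), 'opening': 0.0872241949425158}
```

View images.

View pics/a_side.png

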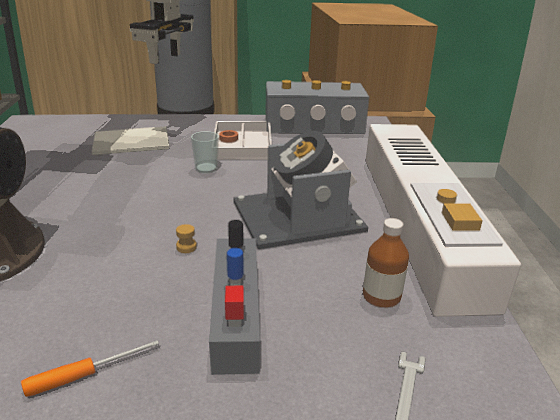

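View pics/a_top.png

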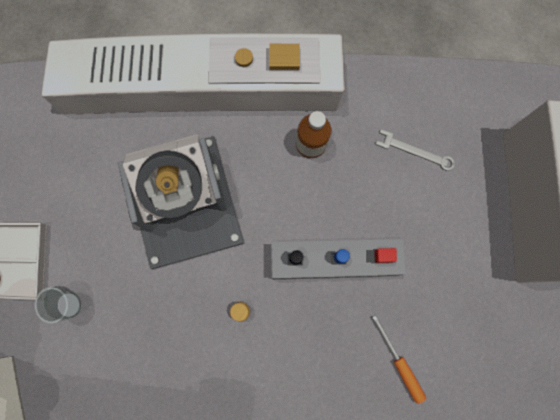

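```bash
cat >> h.py <<'E'
import pickle
def hubR(yaw,t=35):
    z=R.from_euler('z',yaw,degrees=True).as_matrix()
    return z@R.from_euler('y',-t,degrees=True).as_matrix()
def overlay(s,o,Rm,box,fn,k=5):
    x0,y0,x1,y1=box
    im=cv2.resize(cv2.cvtColor(s['image'],cv2.COLOR_RGB2BGR)[y0:y1,x0:x1],None,fx=k,fy=k,interpolation=cv2.INTER_CUBIC)
    def dr(L,c):
        p=proj(s,o+np.array(L)@Rm.T); p=((p-[x0,y0]+.5)*k).astype(np.int32)
        cv2.polylines(im,[p.reshape(-1,1,2)],True,c,1,cv2.LINE_AA)
    a=np.linspace(0,2*np.pi,40)
    dr(np.array([[-.0085,-.014,0],[.0085,-.014,0],[.0085,.014,0],[-.0085,.014,0]]),(0,255,0))
    dr(np.c_[.029+.011*np.cos(a),.011*np.sin(a),0*a+.012],(255,0,255))
    dr(np.array([[0,0,0],[.04,0,0]]),(0,0,255)); dr(np.array([[0,0,0],[0,0,.03]]),(255,0,0))
    cv2.imwrite('pics/'+fn,im)
E
python3 - <<'E'
from h import *
S={n:snap(n) for n in('side','top')}
pickle.dump(S,open('S0.pkl','wb'))
o=np.array([.6045,.1335,.145])
overlay(S['side'],o,hubR(15),(240,110,360,200),'b_side.png',6)
overlay(S['top'],o,hubR(15),(110,125,230,215),'b_top.png',6)
E
```

```text
(no output)
```

View pics/b_side.png

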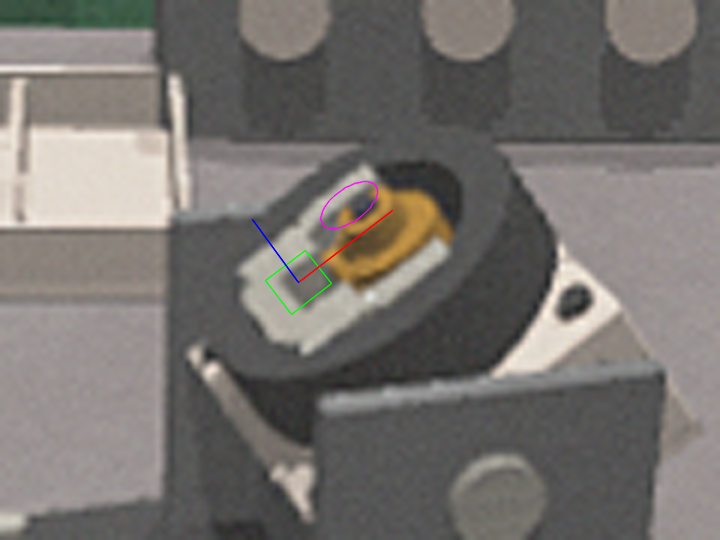

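View pics/b_top.png

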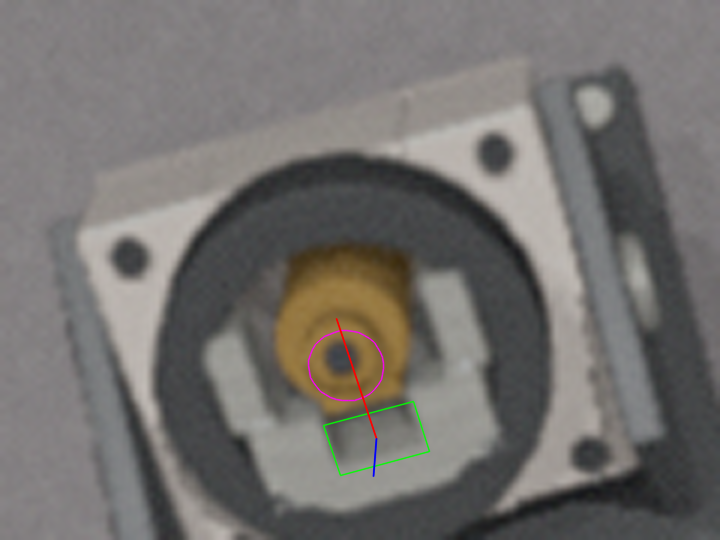

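```bash
cat >> h.py <<'E'
def rel(p,Rm,ob=None):
    o=ob or get_obs(); A=Rt(o['orientation']); d=A.T@(np.array(p)-o['tool_pos'])*1000
    v=R.from_matrix(A.T@Rm).as_rotvec(degrees=True)
    print('d',np.round(d,1),'a',np.round(v,2),'rows',np.linalg.norm(d)/62.5,np.linalg.norm(v)/10.7)
def rp(p,Rm,o):
    pass
RX=R.from_euler('x',180,degrees=True).as_matrix()
E
python3 - <<'E'
from h import *
H=hubR(15); o=np.array([.6055,.134,.145]); rel(o+.12*H[:,2],H@RX)
E
```

```text
d [438.5 340.8 -16.7] a [ 12.25  33.54 -38.86] rows 8.890544100827224 4.932336361139713
```

```bash
python3 -m inch '[{"ax":0,"ay":0,"az":-10,"dx":40,"dy":30,"dz":-50,"fingers":60},{"ax":6,"ay":16,"az":-19,"dx":219,"dy":170,"dz":-50,"fingers":60},{"ax":12,"ay":33.5,"az":-39,"dx":438,"dy":341,"dz":-20,"fingers":60},{"ax":12.25,"ay":33.5,"az":-39,"dx":438.5,"dy":341,"dz":-16.7,"fingers":60},{"ax":12.25,"ay":33.5,"az":-39,"dx":438.5,"dy":341,"dz":-16.7,"fingers":60},{"ax":12.25,"ay":33.5,"az":-39,"dx":438.5,"dy":341,"dz":-16.7,"fingers":60},{"ax":12.25,"ay":33.5,"az":-39,"dx":438.5,"dy":341,"dz":-16.7,"fingers":60},{"ax":12.25,"ay":33.5,"az":-39,"dx":438.5,"dy":341,"dz":-16.7,"fingers":60}]'
python3 -m inch '[{"dx":0},{"dx":0}]'
```

```text
clock: 2.3
tool_pos: [0.5066, 0.1825, 0.2524]
orientation: [-179.9, -35.1, 15.1]
force: [1.4, 1.0, -1.3]
opening: 0.0596$[0]: bad value
```

```bash
python3 - <<'E'
from h import *
H=hubR(15); o=np.array([.6055,.134,.145]); rel(o+.12*H[:,2],H@RX)
E
python3 -m inch '[{"ax":0,"ay":0,"az":0,"dx":40,"dy":55,"dz":15,"fingers":60}]'
```

```text
d [ 6.2 72.5 15.4] a [-0.17 -0.08  0.12] rows 1.190520318637632 0.020623321175977146
clock: 2.42
tool_pos: [0.554, 0.1421, 0.26]
orientation: [180.0, -34.9, 15.1]
force: [0.6, 1.2, 0.9]
opening: 0.0603
```

```bash
python3 - <<'E'
from h import *
s=snap('wrist','c_wrist.png'); pickle.dump(s,open('S1.pkl','wb'))
ob=get_obs();print(ob['tool_pos'],ob['orientation'])
for t in('gap_mouth','hub'):
    print([(a['position'],a['score']) for a in landmark_of(t,'wrist')])
o=np.array([.6055,.134,.145]);print(proj(s,o))
overlay(s,o,hubR(15),(100,60,460,330),'c_ov.png',2)
E
```

```text
[0.55873557 0.14077126 0.26159989] [179.83852422 -34.97866863  15.2712316 ]
[([295.8, 225.4], 0.55)]
[([297.2, 222.8], 0.84)]
[[296.96253337 226.15202481]]
```

View pics/c_ov.png

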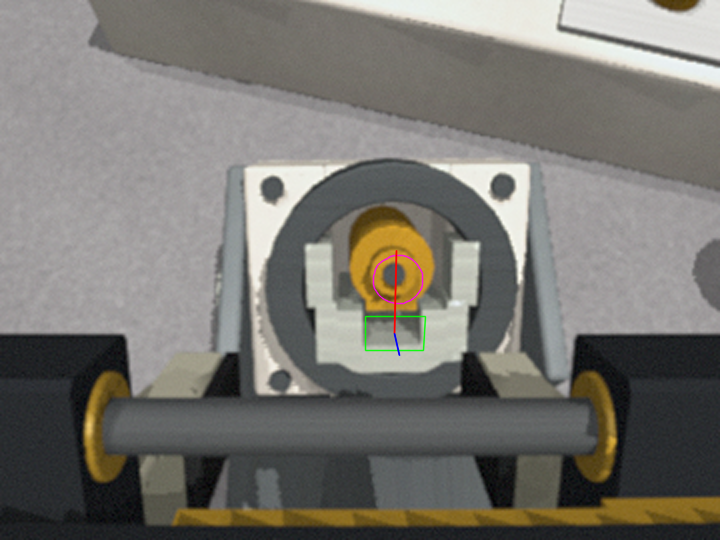

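```bash
python3 - <<'E'
from h import *
s=pickle.load(open('S1.pkl','rb'))
overlay(s,np.array([.6055,.134,.145]),hubR(15),(250,180,345,250),'c_z.png',8)
E
```

```text
(no output)
```

View pics/c_z.png

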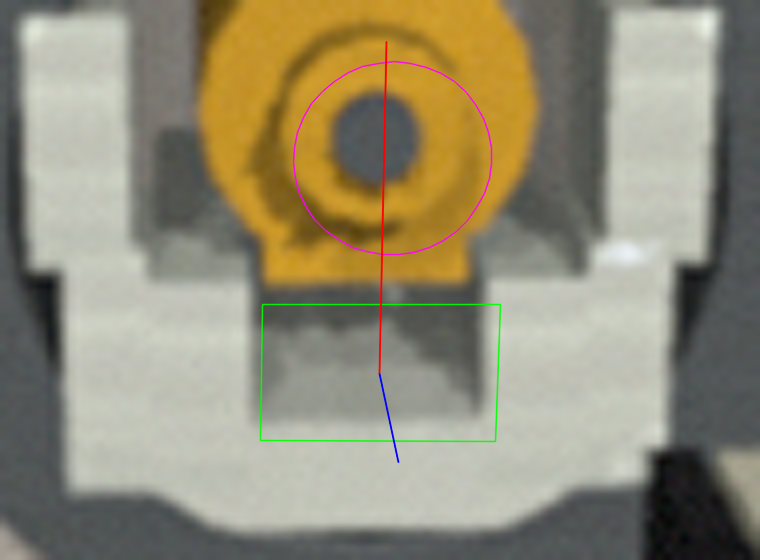

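```bash
python3 - <<'E'
from h import *
S=pickle.load(open('S0.pkl','rb')); w=pickle.load(open('S1.pkl','rb'))
from scipy.optimize import least_squares
gp={'w':(250+368/8-.5,180+351/8-.5)}
H=hubR(16)
# ray-plane z: intersect wrist ray with plane z=.145
for nm,s,px in(('w',w,gp['w']),('wnet',w,[295.8,225.4]),('tnet',S['top'],[172.1,196.9]),('tman',S['top'],(110+377/6-.5,125+432/6-.5))):
    o,d=ray(s,px); print(nm,o+d*(.145-o[2])/d[2])
print(tri([ray(w,gp['w']),ray(S['top'],[172.1,196.9]),ray(S['side'],[288.8,155.7])]))
o=np.array([.6075,.1345,.145])
overlay(S['side'],o,H,(250,120,325,176),'d_side.png',10)
overlay(S['top'],o,H,(135,165,210,221),'d_top.png',10)
E
```

```text
w [0.60780667 0.13599652 0.145     ]
wnet [0.6059332  0.13524176 0.145     ]
tnet [0.60582012 0.13394411 0.145     ]
tman [0.60655726 0.13354014 0.145     ]
(array([0.60545488, 0.13481915, 0.14651996]), [np.float64(0.0021314418857959023), np.float64(0.0011699392344220402), np.float64(0.001824395703151324)])
```

View pics/d_side.png

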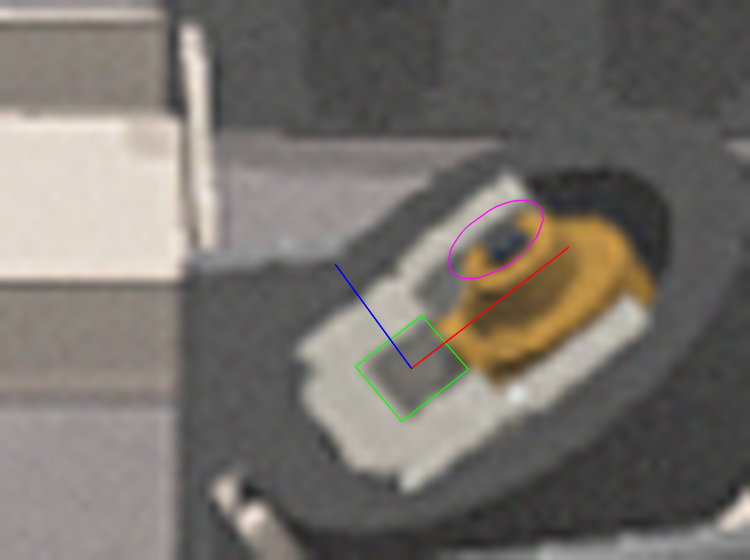

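View pics/d_top.png

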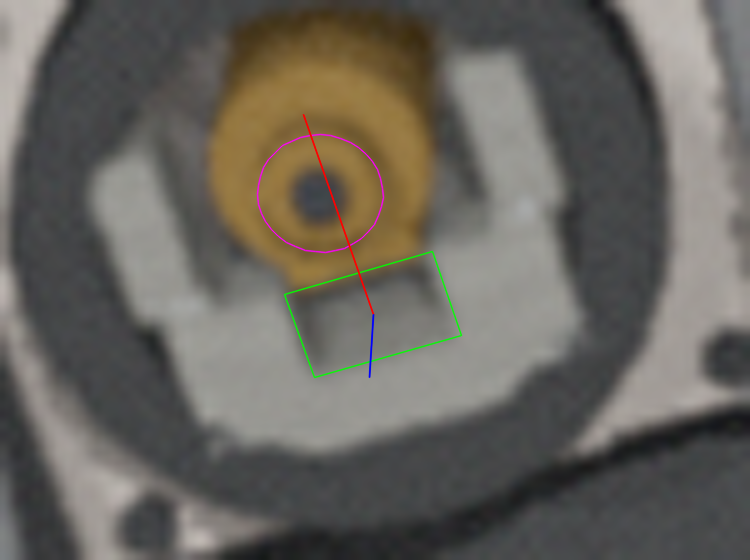

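```bash
python3 - <<'E'
from h import *
rel([.5035,-.26,.19],RX)
E
```

```text
d [-167.   376.9  -30.6] a [ -4.56 -34.7   14.4 ] rows 6.613699935715044 3.5372466328758976
```

```bash
python3 -m inch '[{"ax":0,"ay":0,"az":0,"dx":-20,"dy":50,"dz":-30,"fingers":60},{"ax":-2,"ay":-12,"az":5,"dx":-60,"dy":115,"dz":-50,"fingers":60},{"ax":-4.5,"ay":-34.5,"az":14.5,"dx":-167,"dy":377,"dz":-30.5,"fingers":60},{"ax":-4.5,"ay":-34.5,"az":14.5,"dx":-167,"dy":377,"dz":-30.5,"fingers":60},{"ax":-4.5,"ay":-34.5,"az":14.5,"dx":-167,"dy":377,"dz":-30.5,"fingers":60},{"ax":-4.5,"ay":-34.5,"az":14.5,"dx":-167,"dy":377,"dz":-30.5,"fingers":60},{"ax":-4.5,"ay":-34.5,"az":14.5,"dx":-167,"dy":377,"dz":-30.5,"fingers":60},{"ax":-4.5,"ay":-34.5,"az":14.5,"dx":-167,"dy":377,"dz":-30.5,"fingers":60}]'
python3 -m inch '[{"ax":0,"ay":0,"az":0,"dx":0,"dy":0,"dz":0,"fingers":60},{"ax":0,"ay":0,"az":0,"dx":0,"dy":0,"dz":0,"fingers":60}]'
python3 - <<'E'
from h import *
s=snap('wrist','e_w.png'); pickle.dump(s,open('S2.pkl','wb'))
ob=get_obs();print(ob['tool_pos'],ob['orientation'],ob['clock'],ob['joint_pos'])
print([(a['position'],a['score']) for a in landmark_of('key_head','wrist')],[(a['bbox'],a['score']) for a in trace('key_head','wrist')],proj(s,[.5035,-.26,.097]))
for a in trace('key_head','wrist')[:1]:
  print(cv2.minAreaRect(np.argwhere(a['mask'])[:,::-1].astype(np.float32)))
E
```

```text
clock: 3.58
tool_pos: [0.5021, -0.2606, 0.1874]
orientation: [-180.0, 0.1, -0.0]
force: [-0.2, 0.7, 0.8]
opening: 0.0598
clock: 3.82
tool_pos: [0.5041, -0.2573, 0.1902]
orientation: [-180.0, -0.2, 0.3]
force: [0.5, -0.5, 0.2]
opening: 0.06
[ 0.50417296 -0.2572167   0.1902335 ] [-179.97639099   -0.19978307    0.29377034] 3.875 [-7.25665438e+00  1.17933352e+01 -1.64329887e+01 -5.64605743e-02
 -6.15787391e+01  9.75772538e+01]
[([278.8, 209.4], 0.67)] [([277.7, 208.6, 45.2, 38.2], 0.96)] [[277.41414761 207.99268817]]
((277.5, 207.99998474121094), (44.99999237060547, 39.99999237060547), -0.0)
```

View pics/e_w.png

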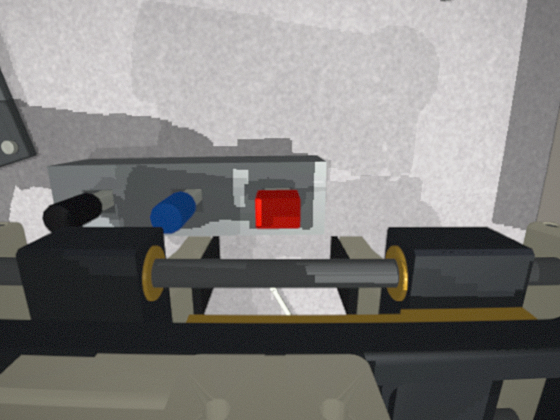

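```bash
python3 -m inch '[{"ax":0,"ay":0,"az":0.3,"dx":-0.7,"dy":2.8,"dz":0,"fingers":60},{"ax":0,"ay":0,"az":0.3,"dx":-0.7,"dy":2.8,"dz":50,"fingers":60},{"ax":0,"ay":0,"az":0.3,"dx":-0.7,"dy":2.8,"dz":100,"fingers":60},{"ax":0,"ay":0,"az":0.3,"dx":-0.7,"dy":2.8,"dz":112,"fingers":60},{"ax":0,"ay":0,"az":0.3,"dx":-0.7,"dy":2.8,"dz":112,"fingers":60},{"ax":0,"ay":0,"az":0.3,"dx":-0.7,"dy":2.8,"dz":112,"fingers":60}]'

```

```text
clock: 4.78
tool_pos: [0.5047, -0.2616, 0.0794]
orientation: [180.0, -0.3, -0.1]
force: [-0.1, -0.1, 0.1]
opening: 0.0601
```

```bash
python3 -m inch '[{"ax":0,"ay":0,"az":0,"dx":0,"dy":0,"dz":0,"fingers":40},{"ax":0,"ay":0,"az":0,"dx":0,"dy":0,"dz":0,"fingers":25},{"ax":0,"ay":0,"az":0,"dx":0,"dy":0,"dz":0,"fingers":25},{"ax":0,"ay":0,"az":0,"dx":0,"dy":0,"dz":0,"fingers":25},{"ax":0,"ay":0,"az":0,"dx":0,"dy":0,"dz":0,"fingers":25},{"ax":0,"ay":0,"az":0,"dx":0,"dy":0,"dz":0,"fingers":25},{"ax":0,"ay":0,"az":0,"dx":0,"dy":0,"dz":0,"fingers":25},{"ax":0,"ay":0,"az":0,"dx":0,"dy":0,"dz":0,"fingers":25}]'

```

```text
clock: 5.78
tool_pos: [0.5035, -0.2613, 0.0779]
orientation: [-180.0, -0.2, -0.1]
force: [-0.2, -0.1, 5.4]
opening: 0.0358
```

```bash
python3 -m inch '[{"ax":0,"ay":0,"az":0,"dx":0,"dy":0,"dz":-10,"fingers":25},{"ax":0,"ay":0,"az":0,"dx":0,"dy":0,"dz":-30,"fingers":25},{"ax":0,"ay":0,"az":0,"dx":0,"dy":0,"dz":-60,"fingers":25},{"ax":0,"ay":0,"az":0,"dx":0,"dy":0,"dz":-110,"fingers":25},{"ax":0,"ay":0,"az":0,"dx":0,"dy":0,"dz":-160,"fingers":25},{"ax":0,"ay":0,"az":0,"dx":0,"dy":0,"dz":-200,"fingers":25},{"ax":0,"ay":0,"az":0,"dx":0,"dy":0,"dz":-200,"fingers":25},{"ax":0,"ay":0,"az":0,"dx":0,"dy":0,"dz":-200,"fingers":25}]'
python3 - <<'E'
from h import *
S={n:snap(n,f'f_{n}.png') for n in('side','top')}
pickle.dump(S,open('S3.pkl','wb'))
ob=get_obs();print(ob['tool_pos'],ob['orientation'],ob['clock'],ob['force'],ob['opening'])
A=Rt(ob['orientation'])
for t in('key_mid','key_head'):
    rs=[]
    for n in S:
        l=landmark_of(t,n); print(t,n,[(a['position'],a['score']) for a in l[:2]])
        if l: rs.append(ray(S[n],l[0]['position']))
    if len(rs)>1:
        p=tri(rs); print(p,'tool frame',A.T@(p[0]-ob['tool_pos'])*1000)
H=hubR(16); o=np.array([.608,.1345,.145]); rel(o+.13*H[:,2],H@RX)
E
```

```text
clock: 6.78
tool_pos: [0.502, -0.2609, 0.2765]
orientation: [-179.9, -0.1, -0.1]
force: [-0.5, 0.4, -3.1]
opening: 0.0359
[ 0.50184023 -0.2609916   0.27580217] [-1.79898809e+02  3.01318217e-02 -1.28912957e-01] 6.875 [-0.07483653 -0.53043168 -2.13055818] 0.035913573303116474
key_mid side [([230.6, 202.5], 0.81)]
key_mid top []
key_head side [([232.3, 177.7], 0.86)]
key_head top []
d [  33.1 -375.3   25.4] a [  4.86  34.73 -15.63] rows 6.041180055008564 3.588032045890789
```

View pics/f_side.png

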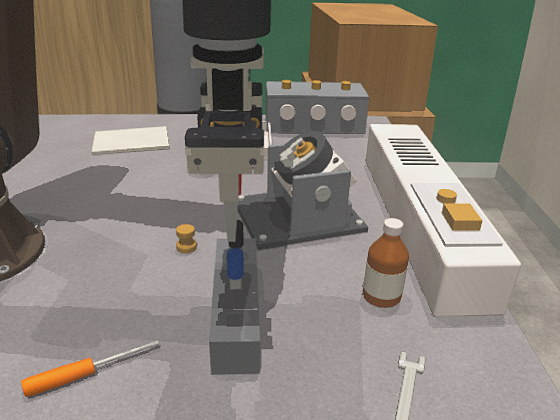

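```bash
python3 -m inch '[{"ax":0,"ay":0,"az":0,"dx":0,"dy":-40,"dz":-20,"fingers":25},{"ax":1,"ay":6,"az":-3,"dx":5,"dy":-90,"dz":-20,"fingers":25},{"ax":2,"ay":14,"az":-6,"dx":10,"dy":-145,"dz":-20,"fingers":25},{"ax":3,"ay":22,"az":-10,"dx":20,"dy":-200,"dz":-15,"fingers":25},{"ax":4,"ay":30,"az":-14,"dx":26,"dy":-255,"dz":-5,"fingers":25},{"ax":4.8,"ay":34.7,"az":-15.6,"dx":33,"dy":-310,"dz":5,"fingers":25},{"ax":4.86,"ay":34.73,"az":-15.6,"dx":33.1,"dy":-355,"dz":20,"fingers":25},{"ax":4.86,"ay":34.73,"az":-15.63,"dx":33.1,"dy":-375.3,"dz":25.4,"fingers":25}]'
python3 -m inch '[{"ax":0,"ay":0,"az":0,"dx":0,"dy":0,"dz":0,"fingers":25},{"ax":0,"ay":0,"az":0,"dx":0,"dy":0,"dz":0,"fingers":25},{"ax":0,"ay":0,"az":0,"dx":0,"dy":0,"dz":0,"fingers":25}]'
cat >> h.py <<'E'
KX=[(-.005,-.012,-.052),(.005,-.012,-.052),(.005,.012,-.052),(-.005,.012,-.052)]
def keyov(s,km,Rk,fn,box,k,H=None,o=None):
    x0,y0,x1,y1=box
    im=cv2.resize(cv2.cvtColor(s['image'],cv2.COLOR_RGB2BGR)[y0:y1,x0:x1],None,fx=k,fy=k,interpolation=cv2.INTER_CUBIC)
    def dr(L,c,o,M):
        p=proj(s,o+np.array(L)@M.T); p=((p-[x0,y0]+.5)*k).astype(np.int32)
        cv2.polylines(im,[p.reshape(-1,1,2)],True,c,1,cv2.LINE_AA)
    dr(KX,(255,255,0),km,Rk)
    dr([(-.01,-.012,.018),(.01,-.012,.018),(.01,.012,.018),(-.01,.012,.018)],(255,255,0),km,Rk)
    for z in(.018,.052): dr([(-.013,-.018,z),(.013,-.018,z),(.013,.018,z),(-.013,.018,z)],(255,0,255),km,Rk)
    dr([(0,0,-.052),(0,0,.052)],(0,255,255),km,Rk)
    if H is not None: dr([(-.0085,-.014,0),(.0085,-.014,0),(.0085,.014,0),(-.0085,.014,0)],(0,255,0),o,H)
    cv2.imwrite('pics/'+fn,im)
E
python3 - <<'E'
from h import *
S={n:snap(n,f'g_{n}.png') for n in('side','top','wrist')}
pickle.dump(S,open('S4.pkl','wb'))
ob=get_obs();print(ob['tool_pos'],ob['orientation'],ob['clock'],ob['force'],ob['opening'],ob['joint_pos'])
A=Rt(ob['orientation'])
Rk=A@RX; km=ob['tool_pos']+A@[0,0,-.019]+Rk@[0,0,-.035]
H=hubR(16); o=np.array([.608,.1345,.145])
print('in hub',H.T@(km-o)*1000)
keyov(S['side'],km,Rk,'g_sz.png',(220,60,370,170),5,H,o)
keyov(S['wrist'],km,Rk,'g_wz.png',(200,150,360,270),5,H,o)
rs=[]
for n in S:
    l=landmark_of('key_mid',n); print(n,[(a['position'],a['score']) for a in l[:2]],proj(S[n],km))
rel(o+.13*H[:,2],H@RX)
E
```

```text
clock: 8.07
tool_pos: [0.535, 0.1157, 0.2508]
orientation: [179.9, -35.0, 16.2]
force: [0.9, -0.0, -2.1]
opening: 0.036
clock: 8.45
tool_pos: [0.5369, 0.1134, 0.2528]
orientation: [180.0, -35.1, 16.0]
force: [-0.1, -0.4, -2.8]
opening: 0.0363
[0.53687832 0.11350512 0.25278276] [179.95499084 -35.12635248  15.97600509] 8.6 [-0.44134973 -0.22294189 -3.14274956] 0.035796363488063684 [ 35.57665599 -12.06705272 -54.96503718  40.06630746 -17.51888627
  35.02771245]
in hub [  1.11392249  -0.59420406 114.82322867]
side [([260.3, 113.2], 0.56), ([291.4, 154.5], 0.55)] [[260.88036561 114.70801232]]
top [([171.9, 221.4], 0.63)] [[170.23819985 221.39411701]]
wrist [([272.7, 241.0], 0.63)] [[274.44358322 239.63780625]]
d [-0.9 -0.4  0.7] a [ 0.05 -0.11  0.  ] rows 0.019416044726425753 0.011385172698434783
```

View pics/g_sz.png

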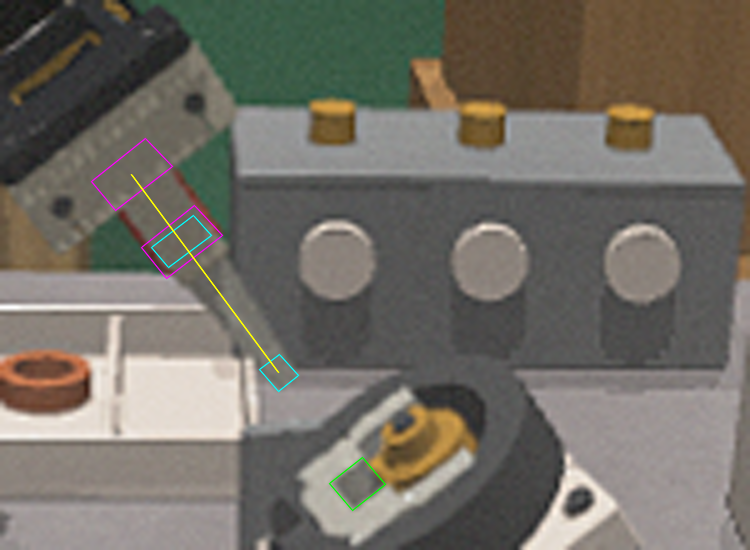

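View pics/g_wz.png

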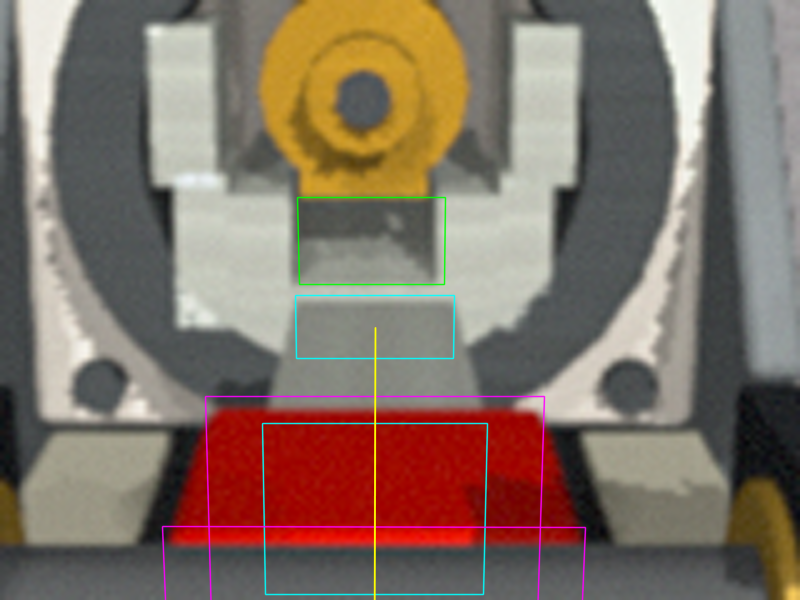

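View pics/g_top.png

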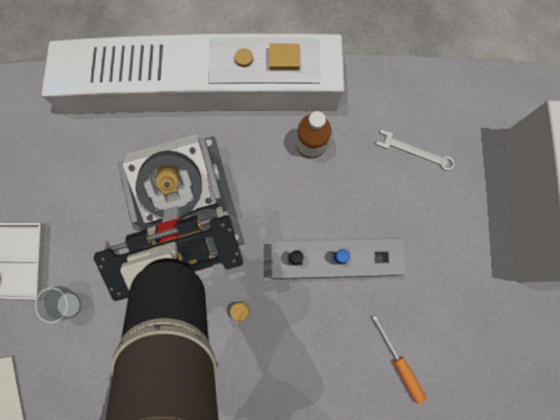

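```bash
python3 -m inch '[{"ax":0,"ay":0,"az":0,"dx":-0.9,"dy":-1.0,"dz":20,"fingers":25},{"ax":0,"ay":0,"az":0,"dx":-0.9,"dy":-1.0,"dz":40,"fingers":25},{"ax":0,"ay":0,"az":0,"dx":-0.9,"dy":-1.0,"dz":55,"fingers":25},{"ax":0,"ay":0,"az":0,"dx":-0.9,"dy":-1.0,"dz":55,"fingers":25},{"ax":0,"ay":0,"az":0,"dx":-0.9,"dy":-1.0,"dz":55,"fingers":25},{"ax":0,"ay":0,"az":0,"dx":-0.9,"dy":-1.0,"dz":55,"fingers":25}]'
python3 - <<'E'
from h import *
S={n:snap(n,f'h_{n}.png') for n in('side','wrist')}
ob=get_obs();print(ob['tool_pos'],ob['orientation'],ob['clock'],ob['force'],ob['opening'])
A=Rt(ob['orientation'])
Rk=A@RX; km=ob['tool_pos']+A@[0,0,-.019]+Rk@[0,0,-.035]
H=hubR(16); o=np.array([.608,.1345,.145])
print('in hub',H.T@(km-o)*1000)
keyov(S['side'],km,Rk,'h_sz.png',(240,90,340,170),7,H,o)
keyov(S['wrist'],km,Rk,'h_wz.png',(230,170,330,250),7,H,o)
E
```

```text
clock: 9.5
tool_pos: [0.5683, 0.1225, 0.2153]
orientation: [-179.8, -34.4, 16.1]
force: [-0.5, -0.3, -3.3]
opening: 0.0359
[0.5683507  0.12257241 0.21528875] [-179.78300936  -34.42012234   16.0664637 ] 9.6 [-0.3328734  -0.50894634 -2.65905309] 0.03572033209158341
in hub [ 6.24023087 -0.4656237  65.3248108 ]
```

View pics/h_sz.png

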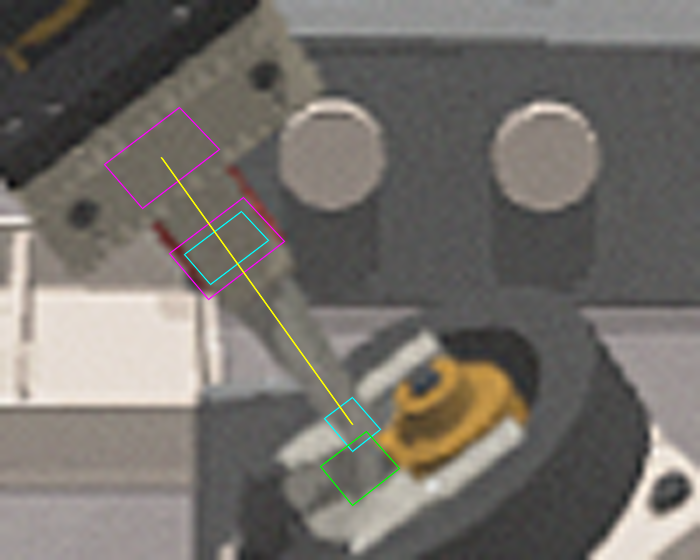

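View pics/h_wz.png

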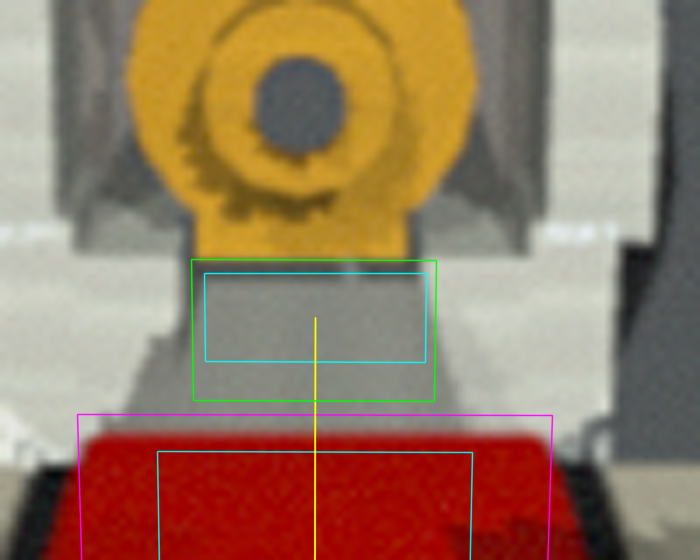

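```bash
python3 - <<'E'
from h import *
ob=get_obs();print(ob['joint_pos'],ob['qvel'],ob['tool_pos'],ob['clock'])
H=hubR(16); o=np.array([.608,.1345,.145])
rel(o+.075*H[:,2],H@RX)
E
```

```text
[ 25.21022129  -5.29472326 -58.21658302  59.04958896  -5.76100408
  23.51776834] [ 0.02642888  0.17052453 -0.03026791  0.18554748  0.07921778 -0.11811201] [0.5683507  0.12257241 0.21528875] 9.6
d [-6.3 -0.5  6.4] a [-0.25  0.58  0.05] rows 0.1442374613879233 0.05941636490368047
```

```bash
cat > kin.py <<'E'
from h import *
from scipy.optimize import least_squares
def Ry(a): return R.from_euler('y',a,degrees=True).as_matrix()
def fk(q,P,s4=1,s6=1):
    a1,h,L2,e,L3,L6=P
    A=R.from_euler('z',q[0],degrees=True).as_matrix(); p=A@[a1,0,h]
    A=A@Ry(q[1]); p=p+A@[0,0,L2]
    A=A@Ry(-q[2]); p=p+A@[L3,0,e]
    A=A@R.from_euler('x',s4*q[3],degrees=True).as_matrix()
    A=A@Ry(-q[4]); p=p+A@[L6,0,0]
    A=A@R.from_euler('x',s6*q[5],degrees=True).as_matrix()
    return p,A
E
python3 - <<'E'
from kin import *
D=[([81.366,20.546,.682,0,-70.136,-16.507],[.287,.611,.227],[180,0,-25.14]),
([-7.25665438,11.7933352,-16.4329887,-.0564605743,-61.5787391,97.5772538],[.50417296,-.2572167,.1902335],[-179.976,-.1998,.29377]),
([35.57665599,-12.06705272,-54.96503718,40.06630746,-17.51888627,35.02771245],[.53687832,.11350512,.25278276],[179.955,-35.126,15.976]),
([25.21022129,-5.29472326,-58.21658302,59.04958896,-5.76100408,23.51776834],[.5683507,.12257241,.21528875],[-179.783,-34.42,16.066])]
for s4 in(1,-1):
    f=lambda P:np.concatenate([fk(q,P,s4)[0]-p for q,p,o in D]+[.1*(fk(q,P,s4)[1][:,0]-Rt(o)[:,2]) for q,p,o in D])
    r=least_squares(f,[.04,.33,.44,.04,.44,.25]); print(s4,r.x,r.cost**.5,np.abs(r.fun).max())
    for s6 in(1,-1):
        print([np.round(fk(q,r.x,s4,s6)[1].T@Rt(o),2).tolist() for q,p,o in D][1:3])
    print(np.round(r.fun*1000,2))
E
```

```text
1 [ 1.0955785  -0.63141723 -0.25063083  0.18198624 -0.54080125 -0.70605345] 0.2418965782092424 0.20280710793030776
[[[-0.0, 0.0, 1.0], [0.97, 0.26, -0.0], [-0.26, 0.97, -0.0]], [[-0.11, -0.37, 0.92], [0.85, -0.52, -0.11], [0.52, 0.77, 0.37]]]
[[[-0.0, 0.0, 1.0], [-1.0, 0.0, -0.0], [-0.0, -1.0, 0.0]], [[-0.11, -0.37, 0.92], [-0.2, -0.9, -0.38], [0.97, -0.22, 0.02]]]
[-2.0281e+02 -5.6530e+01 -3.2140e+01  1.4222e+02  1.7553e+02  5.5180e+01
 -5.6180e+01  6.2140e+01 -5.0380e+01 -5.0820e+01  5.3890e+01  2.7340e+01
  0.0000e+00  0.0000e+00  0.0000e+00 -2.0000e-02 -1.7000e-01 -0.0000e+00
 -2.2540e+01  3.1520e+01  0.0000e+00 -7.3300e+00  1.5580e+01  0.0000e+00]
-1 [-0.24721342  0.49177456  1.07031203 -0.02828599  0.59635132  1.03998842] 0.19915387544239752 0.19657850754279826
[[[-0.0, 0.0, 1.0], [0.97, 0.26, -0.0], [-0.26, 0.97, -0.0]], [[0.0, 0.0, 1.0], [-0.34, -0.94, 0.0], [0.94, -0.34, -0.0]]]
[[[-0.0, 0.0, 1.0], [-1.0, 0.0, -0.0], [-0.0, -1.0, 0.0]], [[0.0, 0.0, 1.0], [-1.0, 0.0, 0.0], [-0.0, -1.0, 0.0]]]
[-184.96   60.98   -2.22  -20.82  196.58    2.31   -4.77   19.37    8.41
  -12.69   40.07   -8.5     0.      0.      0.     -0.     -0.     -0.
    0.      0.      0.      0.      0.      0.  ]
```

```bash
cat > kin.py <<'E'
from h import *
from scipy.optimize import least_squares
def Ry(a): return R.from_euler('y',a,degrees=True).as_matrix()
def Rx(a): return R.from_euler('x',a,degrees=True).as_matrix()
C=np.array([[0,0,1],[-1,0,0],[0,-1,0.]])
def fk(q,P):
    a1,h,L2,e,L3,L6,d,d6=P
    A=R.from_euler('z',q[0],degrees=True).as_matrix(); p=A@[a1,d,h]
    A=A@Ry(q[1]); p=p+A@[0,0,L2]
    A=A@Ry(-q[2]); p=p+A@[L3,0,e]
    A=A@Rx(-q[3]); A=A@Ry(-q[4]); p=p+A@[L6,d6*0,0]
    A=A@Rx(-q[5])
    return p,A@C
D=[([81.366,20.546,.682,0,-70.136,-16.507],[.287,.611,.227],[180,0,-25.14]),
([-7.25665438,11.7933352,-16.4329887,-.0564605743,-61.5787391,97.5772538],[.50417296,-.2572167,.1902335],[-179.976,-.1998,.29377]),
([35.57665599,-12.06705272,-54.96503718,40.06630746,-17.51888627,35.02771245],[.53687832,.11350512,.25278276],[179.955,-35.126,15.976]),
([25.21022129,-5.29472326,-58.21658302,59.04958896,-5.76100408,23.51776834],[.5683507,.12257241,.21528875],[-179.783,-34.42,16.066])]
f=lambda P:np.concatenate([fk(q,P)[0]-p for q,p,o in D]+[1e-4*(P-[.04,.33,.44,.04,.44,.25,-.19,0])])
PP=least_squares(f,[.04,.33,.44,.04,.44,.25,-.19,0]).x
LO=np.array([-176.03,-82.01,-58.28,-173.87,-174.79,-173.66]);HI=np.array([176.03,121.73,71.71,95.51,-.11,173.66])
def ik(p,Rm,q0,free=False):
    lo,hi=(LO,HI) if not free else (np.full(6,-200.),np.full(6,200.))
    def g(q):
        a,A=fk(q,PP); return np.r_[(a-p)*1000, R.from_matrix(A.T@Rm).as_rotvec(degrees=True)*3]
    r=least_squares(g,np.clip(q0,lo+.1,hi-.05),bounds=(lo,hi)); return r.x,np.abs(r.fun).max()
E
python3 - <<'E'
from kin import *
print(PP,np.abs(f(PP)).max())
for q,p,o in D: print(np.abs(fk(q,PP)[1]-Rt(o)).max())
o=np.array([.608,.1345,.145])
rng=np.random.default_rng(0)
for t in(180,0):
  for yaw in (16,):
    H=hubR(yaw); T=H@R.from_euler('z',0 if t else 180,degrees=True).as_matrix()@RX
    for dz in(.13,.075,.03,.018,.0):
        best=[]
        for k in range(30):
            q,e=ik(o+dz*H[:,2],T,rng.uniform(LO,HI))
            if e<.5: best.append(tuple(np.round(q,0)))
        print(t,dz,set(best))
E
```

```text
[ 0.3188909   0.01825129  0.51341882  0.060362    0.11694211  0.30387896
 -0.16248476  0.        ] 0.05474579177991838
1.57999198475145e-05
6.825335038358835e-06
5.0314796398165385e-06
7.68994968702863e-06
180 0.13 {(np.float64(36.0), np.float64(-13.0), np.float64(-48.0), np.float64(29.0), np.float64(-24.0), np.float64(47.0))}
180 0.075 set()
180 0.03 set()
180 0.018 set()
180 0.0 set()
0 0.13 {(np.float64(36.0), np.float64(-13.0), np.float64(-48.0), np.float64(29.0), np.float64(-24.0), np.float64(-133.0))}
0 0.075 set()
0 0.03 set()
0 0.018 set()
0 0.0 set()
```

```bash
cat > fit.py <<'E'
from kin import *
names='a1 d h L2x L2z L3 e z4 y4 L6 z5 tx ty'.split()
def fk2(q,P):
    P=dict(zip(names,P))
    A=R.from_euler('z',q[0],degrees=True).as_matrix(); p=A@[P['a1'],P['d'],P['h']]
    A=A@Ry(q[1]); p=p+A@[P['L2x'],0,P['L2z']]
    A=A@Ry(-q[2]); p=p+A@[P['L3'],0,P['e']]
    A=A@Rx(-q[3]); p=p+A@[0,P['y4'],P['z4']]
    A=A@Ry(-q[4]); p=p+A@[P['L6'],0,P['z5']]
    A=A@Rx(-q[5])@C; p=p+A@[P['tx'],P['ty'],0]
    return p,A
def fit(D,use,w=1e-3):
    x0=dict(zip(names,[.04,-.19,.33,0,.44,.44,.04,0,0,.25,0,0,0]))
    m=[n in use for n in names]; m=np.array(m); b=np.array([x0[n] for n in names]); b0=b.copy()
    def full(v): c=np.where(m,0,0.*b); c=np.zeros(len(b)); c[m]=v; return c
    g=lambda v:np.concatenate([fk2(q,full(v))[0]-p for q,p,o in D]+[w*(v-b[m])])
    r=least_squares(g,b[m]); return full(r.x),np.abs(r.fun[:3*len(D)]).max()
E
python3 - <<'E'
from fit import *
base='a1 d h L2x L2z L3 e L6'.split()
for ex in([],['z4'],['y4'],['z5'],['tx','ty'],['y4','z4'],['z4','z5'],['y4','z5'],['y4','z4','z5']):
    P,r=fit(D,base+ex); print(ex,np.round(r*1000,2),dict(zip(names,np.round(P,3).tolist())))
E
```

```text
[] 55.21 {'a1': 0.231, 'd': -0.163, 'h': 0.024, 'L2x': 0.049, 'L2z': 0.511, 'L3': 0.153, 'e': 0.082, 'z4': 0.0, 'y4': 0.0, 'L6': 0.301, 'z5': 0.0, 'tx': 0.0, 'ty': 0.0}
['z4'] 22.82 {'a1': 0.172, 'd': -0.19, 'h': 0.096, 'L2x': -0.007, 'L2z': 0.787, 'L3': 0.194, 'e': -0.063, 'z4': 0.133, 'y4': 0.0, 'L6': 0.625, 'z5': 0.0, 'tx': 0.0, 'ty': 0.0}
['y4'] 0.15 {'a1': -0.0, 'd': 0.0, 'h': 0.2, 'L2x': -0.0, 'L2z': 0.601, 'L3': 0.464, 'e': -0.0, 'z4': 0.0, 'y4': -0.192, 'L6': 0.378, 'z5': 0.0, 'tx': 0.0, 'ty': 0.0}
['z5'] 11.21 {'a1': 0.078, 'd': -0.191, 'h': -0.021, 'L2x': -0.105, 'L2z': 0.8, 'L3': 0.204, 'e': 0.159, 'z4': 0.0, 'y4': 0.0, 'L6': 0.626, 'z5': 0.139, 'tx': 0.0, 'ty': 0.0}
['tx', 'ty'] 44.57 {'a1': 0.186, 'd': -0.197, 'h': -0.031, 'L2x': 0.101, 'L2z': 0.466, 'L3': 0.121, 'e': 0.14, 'z4': 0.0, 'y4': 0.0, 'L6': 0.253, 'z5': 0.0, 'tx': -0.017, 'ty': -0.039}
['y4', 'z4'] 0.11 {'a1': -0.001, 'd': 0.002, 'h': 0.2, 'L2x': -0.0, 'L2z': 0.6, 'L3': 0.466, 'e': 0.0, 'z4': -0.001, 'y4': -0.193, 'L6': 0.376, 'z5': 0.0, 'tx': 0.0, 'ty': 0.0}
['z4', 'z5'] 6.33 {'a1': 0.014, 'd': -0.191, 'h': -0.108, 'L2x': -0.173, 'L2z': 0.795, 'L3': 0.209, 'e': 0.325, 'z4': -0.102, 'y4': 0.0, 'L6': 0.611, 'z5': 0.24, 'tx': 0.0, 'ty': 0.0}
['y4', 'z5'] 0.11 {'a1': -0.001, 'd': 0.002, 'h': 0.202, 'L2x': 0.001, 'L2z': 0.599, 'L3': 0.467, 'e': -0.002, 'z4': 0.0, 'y4': -0.194, 'L6': 0.375, 'z5': -0.002, 'tx': 0.0, 'ty': 0.0}
['y4', 'z4', 'z5'] 0.11 {'a1': -0.001, 'd': 0.001, 'h': 0.2, 'L2x': -0.001, 'L2z': 0.6, 'L3': 0.466, 'e': 0.001, 'z4': -0.001, 'y4': -0.193, 'L6': 0.376, 'z5': 0.0, 'tx': 0.0, 'ty': 0.0}
```

```bash
cat >> fit.py <<'E'
P2,_=fit(D,'h L2z L3 y4 L6'.split(),1e-5)
def ik2(p,Rm,q0):
    def g(q):
        a,A=fk2(q,P2); return np.r_[(a-p)*1000, R.from_matrix(A.T@Rm).as_rotvec(degrees=True)*3]
    r=least_squares(g,np.clip(q0,LO+.2,HI-.1),bounds=(LO,HI)); return r.x,np.abs(r.fun).max()
E
python3 - <<'E'
from fit import *
print(P2,_)
o=np.array([.608,.1345,.145]); H=hubR(16)
rng=np.random.default_rng(0)
for t in(0,180,90,-90):
    T=H@R.from_euler('z',t,degrees=True).as_matrix()@RX
    for dz in(.13,.075,.03,.018,.0):
        best=set()
        for k in range(60):
            q,e=ik2(o+dz*H[:,2],T,rng.uniform(LO,HI))
            if e<.5: best.add(tuple(np.round(q).astype(int).tolist()))
        print(t,dz,best)
E
```

```text
Traceback (most recent call last):
NameError: name '_' is not defined
```

```bash

python3 - <<'E'
from fit import *
print(P2)
o=np.array([.608,.1345,.145]); H=hubR(16)
rng=np.random.default_rng(0)
for t in(0,180,90,-90):
    T=H@R.from_euler('z',t,degrees=True).as_matrix()@RX
    for dz in(.13,.075,.03,.018,.0):
        best=set()
        for k in range(60):
            q,e=ik2(o+dz*H[:,2],T,rng.uniform(LO,HI))
            if e<.5: best.add(tuple(np.round(q).astype(int).tolist()))
        print(t,dz,best)
E
```

```text
[ 0.          0.          0.19923955  0.          0.60073572  0.46388407
  0.          0.         -0.19192445  0.3773368   0.          0.
  0.        ]
0 0.13 {(36, -12, -55, 40, -18, 35)}
0 0.075 set()
0 0.03 set()
0 0.018 set()
0 0.0 set()
180 0.13 {(36, -12, -55, 40, -18, -145)}
180 0.075 set()
180 0.03 set()
180 0.018 set()
180 0.0 set()
90 0.13 {(36, -12, -55, 40, -18, 125)}
90 0.075 set()
90 0.03 set()
90 0.018 set()
90 0.0 set()
-90 0.13 {(36, -12, -55, 40, -18, -55)}
-90 0.075 set()
-90 0.03 set()
-90 0.018 set()
-90 0.0 set()
```

```bash

python3 - <<'E'
from fit import *
o=np.array([.608,.1345,.145]); H=hubR(16)
rng=np.random.default_rng(0)
# tool tilt total: tool = hub axes rotated by alpha about hub y
def solve(p,T,n=25):
    best=set()
    for k in range(n):
        q,e=ik2(p,T,rng.uniform(LO,HI))
        if e<.5: best.add(tuple(np.round(q).astype(int).tolist()))
    return best
for al in(5,10,15,20,25,30,35):
    T=H@Ry(al)@RX
    for gz in(.115,.075,.04,.02):
        print(al,gz,solve(o+H@[0,0,gz]+T@[0,0,.019],T))
    # pick pose
    T=Ry(al)@RX; print('   pick',solve(np.array([.5035,-.26,.097])+T@[0,0,.019],T), 'tool z',T[:,2])
E
```

```text
5 0.115 {(37, -6, -49, 29, -21, 45)}
5 0.075 {(32, -1, -52, 39, -13, 38)}
5 0.04 set()
5 0.02 set()
   pick {(-7, 21, -21, 1, -53, 97)} tool z [-8.71557427e-02 -1.22464680e-16 -9.96194698e-01]
10 0.115 {(37, -4, -41, 18, -30, 55)}
10 0.075 {(36, 1, -43, 20, -25, 54)}
10 0.04 {(34, 5, -44, 24, -19, 51)}
10 0.02 {(33, 7, -45, 27, -16, 49)}
   pick {(-7, 23, -18, 1, -59, 96)} tool z [-1.73648178e-01 -1.22464680e-16 -9.84807753e-01]
15 0.115 {(37, -2, -35, 11, -38, 62)}
15 0.075 {(35, 3, -36, 12, -33, 62)}
15 0.04 {(34, 7, -36, 13, -29, 61)}
15 0.02 {(34, 9, -36, 14, -27, 61)}
   pick {(-6, 26, -14, 2, -65, 95)} tool z [-2.58819045e-01 -1.22464680e-16 -9.65925826e-01]
20 0.115 {(35, 1, -29, 7, -46, 66)}
20 0.075 {(34, 5, -30, 7, -41, 67)}
20 0.04 {(34, 9, -30, 7, -37, 67)}
20 0.02 {(33, 11, -30, 8, -35, 67)}
   pick {(-6, 29, -11, 2, -70, 95)} tool z [-3.42020143e-01 -1.22464680e-16 -9.39692621e-01]
25 0.115 {(34, 4, -24, 4, -53, 70)}
25 0.075 {(33, 8, -24, 4, -48, 70)}
25 0.04 {(33, 11, -24, 4, -45, 71)}
25 0.02 {(32, 13, -24, 4, -43, 71)}
   pick {(-6, 32, -8, 3, -75, 95)} tool z [-4.22618262e-01 -1.22464680e-16 -9.06307787e-01]
30 0.115 {(33, 7, -19, 2, -59, 72)}
30 0.075 {(32, 10, -19, 2, -55, 73)}
30 0.04 {(32, 14, -19, 2, -52, 73)}
30 0.02 {(32, 16, -19, 2, -51, 73)}
   pick {(-6, 35, -5, 3, -81, 94)} tool z [-5.00000000e-01 -1.22464680e-16 -8.66025404e-01]
35 0.115 {(32, 10, -15, 0, -65, 74)}
35 0.075 {(32, 13, -15, 0, -62, 74)}
35 0.04 {(31, 17, -15, 0, -59, 75)}
35 0.02 {(31, 18, -14, 0, -57, 75)}
   pick {(-5, 37, -2, 3, -86, 94)} tool z [-5.73576436e-01 -1.22464680e-16 -8.19152044e-01]
```

```bash
python3 -m inch '[{"ax":0,"ay":0,"az":0,"dx":0,"dy":0,"dz":-20,"fingers":25},{"ax":0,"ay":0,"az":0,"dx":0,"dy":0,"dz":-50,"fingers":25},{"ax":0,"ay":0,"az":0,"dx":0,"dy":0,"dz":-60,"fingers":25},{"ax":0,"ay":0,"az":0,"dx":0,"dy":0,"dz":-60,"fingers":25},{"ax":0,"ay":0,"az":0,"dx":0,"dy":0,"dz":-60,"fingers":25}]'
python3 - <<'E'
from fit import *
ob=get_obs(); a,A=fk2(ob['joint_pos'],P2); print(ob['tool_pos'],a-ob['tool_pos'],ob['joint_pos'])
rel([.5035,-.2613,.276],RX)
E
```

```text
clock: 10.22
tool_pos: [0.536, 0.1123, 0.2633]
orientation: [-179.8, -34.3, 16.0]
force: [-0.3, 0.4, -3.3]
opening: 0.0358
[0.53596296 0.11230047 0.26333345] [4.14577857e-05 8.16235182e-05 5.19674864e-05] [ 37.5247678  -12.63586158 -51.6742427   33.27962502 -21.80322674
  40.64722232]
d [-103.9  349.8  -87.2] a [ -4.96 -34.06  15.61] rows 6.0035529853963405 3.532520250532816
```

```bash
python3 -m inch '[{"ax":0,"ay":0,"az":0,"dx":-20,"dy":30,"dz":-40,"fingers":25},{"ax":-1,"ay":-7,"az":3,"dx":-40,"dy":75,"dz":-60,"fingers":25},{"ax":-2,"ay":-14,"az":6,"dx":-55,"dy":125,"dz":-80,"fingers":25},{"ax":-3,"ay":-22,"az":10,"dx":-70,"dy":180,"dz":-90,"fingers":25},{"ax":-4,"ay":-30,"az":13,"dx":-85,"dy":235,"dz":-90,"fingers":25},{"ax":-4.96,"ay":-34.06,"az":15.61,"dx":-95,"dy":290,"dz":-88,"fingers":25},{"ax":-4.96,"ay":-34.06,"az":15.61,"dx":-103.9,"dy":345,"dz":-87.2,"fingers":25},{"ax":-4.96,"ay":-34.06,"az":15.61,"dx":-103.9,"dy":349.8,"dz":-87.2,"fingers":25}]'
python3 -m inch '[{"ax":0,"ay":0,"az":0,"dx":0,"dy":0,"dz":0,"fingers":25},{"ax":0,"ay":0,"az":0,"dx":0,"dy":0,"dz":0,"fingers":25},{"ax":0,"ay":0,"az":0,"dx":0,"dy":0,"dz":0,"fingers":25}]'
python3 - <<'E'
from h import *
rel([.5035,-.2613,.081],RX)
E
```

```text
clock: 11.22
tool_pos: [0.5033, -0.2654, 0.2729]
orientation: [180.0, 0.3, -0.3]
force: [-0.3, 0.4, -3.3]
opening: 0.0363
clock: 11.6
tool_pos: [0.5038, -0.2601, 0.2771]
orientation: [-180.0, -0.1, 0.1]
force: [0.8, -0.5, -3.6]
opening: 0.0359
d [ -0.7   1.3 196.1] a [-0.03 -0.11  0.09] rows 3.13758739279456 0.013581915938039604
```

```bash
python3 -m inch '[{"ax":0,"ay":0,"az":0,"dx":-0.5,"dy":1,"dz":50,"fingers":25},{"ax":0,"ay":0,"az":0,"dx":-0.5,"dy":1,"dz":100,"fingers":25},{"ax":0,"ay":0,"az":0,"dx":-0.5,"dy":1,"dz":130,"fingers":25},{"ax":0,"ay":0,"az":0,"dx":-0.5,"dy":1,"dz":130,"fingers":25},{"ax":0,"ay":0,"az":0,"dx":-0.5,"dy":1,"dz":130,"fingers":25}]'
python3 - <<'E'
from h import *
S={n:snap(n) for n in('side','wrist')}
ob=get_obs();A=Rt(ob['orientation']);print(ob['tool_pos'],ob['orientation'])
Rk=A@RX; km=ob['tool_pos']+A@[0,0,-.054]
keyov(S['side'],km,Rk,'i_s.png',(190,200,290,280),7)
keyov(S['wrist'],km,Rk,'i_w.png',(200,130,360,250),5)
rel([.5035,-.2613,.081],RX)
E
```

```text
clock: 12.22
tool_pos: [0.5045, -0.2618, 0.1484]
orientation: [180.0, -0.2, 0.1]
force: [0.8, 0.1, -2.8]
opening: 0.0357
[ 0.50459698 -0.26189173  0.14862552] [ 1.79997459e+02 -2.34966136e-01  5.94775592e-02]
d [-1.4 -0.6 67.6] a [ 0.   -0.23  0.06] rows 1.0821921621628052 0.022653191171781332
```

View pics/i_s.png

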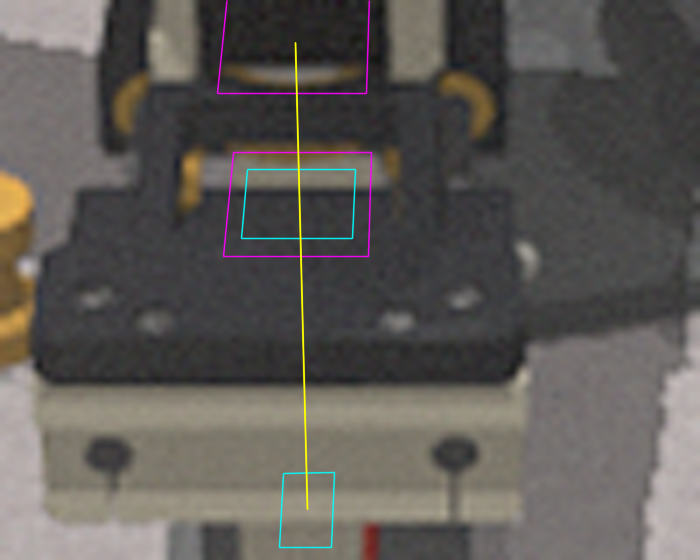

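View pics/i_w.png

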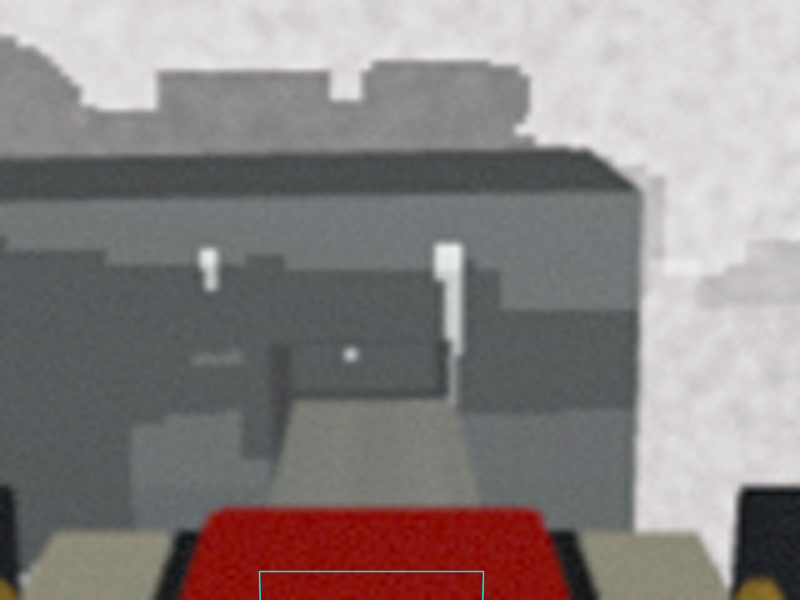

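```bash

python3 - <<'E'
from h import *
s=snap('wrist'); ob=get_obs(); print(ob['tool_pos'])
for px in((275,342),(447,342),(445,397),(272,342)):
    o,d=ray(s,(200+px[0]/5-.5,130+px[1]/5-.5)); print(px,o+d*(.065-o[2])/d[2])
for px in((293,400),(458,400)):
    o,d=ray(s,(200+px[0]/5-.5,130+px[1]/5-.5)); print('tip',px,o+d*(ob['tool_pos'][2]-.068-o[2])/d[2])
cv2.imwrite('pics/j.png',cv2.resize(cv2.cvtColor(s['image'][180:240,240:320],cv2.COLOR_RGB2BGR),None,fx=10,fy=10,interpolation=cv2.INTER_CUBIC))
E
```

```text
[ 0.50434685 -0.26190055  0.14839792]
(275, 342) [ 0.51487807 -0.24627537  0.065     ]
(447, 342) [ 0.5149343  -0.27372299  0.065     ]
(445, 397) [ 0.50584442 -0.27352386  0.065     ]
(272, 342) [ 0.51487714 -0.24579646  0.065     ]
tip (293, 400) [ 0.50947883 -0.24987953  0.08039792]
tip (458, 400) [ 0.5095299  -0.27476836  0.08039792]
```

View pics/j.png

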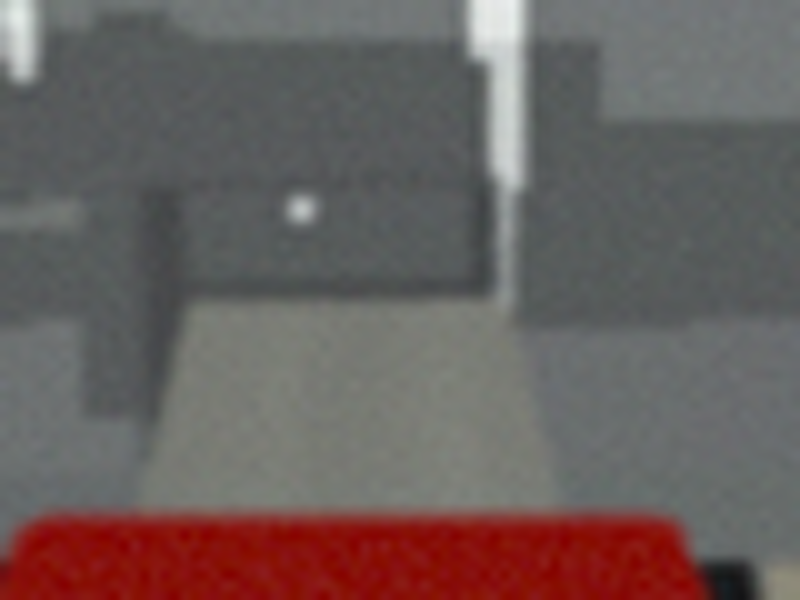

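```bash
python3 -m inch '[{"ax":0,"ay":0,"az":0,"dx":-0.3,"dy":-2.3,"dz":0,"fingers":25},{"ax":0,"ay":0,"az":0,"dx":-0.3,"dy":-2.3,"dz":10,"fingers":25},{"ax":0,"ay":0,"az":0,"dx":-0.3,"dy":-2.3,"dz":25,"fingers":25},{"ax":0,"ay":0,"az":0,"dx":-0.3,"dy":-2.3,"dz":35,"fingers":25},{"ax":0,"ay":0,"az":0,"dx":-0.3,"dy":-2.3,"dz":35,"fingers":25}]'
```

```text
clock: 13.0
tool_pos: [0.5021, -0.2594, 0.11]
orientation: [-179.9, 0.1, 0.0]
force: [-0.1, -0.1, -2.6]
opening: 0.0364
```

```bash
python3 -m inch '[{"ax":0,"ay":0,"az":0,"dx":0.5,"dy":0,"dz":15,"fingers":25},{"ax":0,"ay":0,"az":0,"dx":0.5,"dy":0,"dz":28,"fingers":25},{"ax":0,"ay":0,"az":0,"dx":0.5,"dy":0,"dz":33,"fingers":25},{"ax":0,"ay":0,"az":0,"dx":0.5,"dy":0,"dz":33,"fingers":25},{"ax":0,"ay":0,"az":0,"dx":0.5,"dy":0,"dz":33,"fingers":25}]'
```

```text
clock: 13.62
tool_pos: [0.5035, -0.2595, 0.0785]
orientation: [-180.0, -0.0, 0.0]
force: [-0.1, -0.1, -2.3]
opening: 0.0359
```

```bash
python3 -m inch '[{"ax":0,"ay":0,"az":0,"dx":0,"dy":0,"dz":0,"fingers":60},{"ax":0,"ay":0,"az":0,"dx":0,"dy":0,"dz":0,"fingers":60},{"ax":0,"ay":0,"az":0,"dx":0,"dy":0,"dz":0,"fingers":60},{"ax":0,"ay":-7,"az":0,"dx":-2,"dy":0,"dz":-3.6,"fingers":60},{"ax":0,"ay":-14,"az":0,"dx":-4.5,"dy":0,"dz":-3.6,"fingers":60},{"ax":0,"ay":-20,"az":0,"dx":-6.5,"dy":0,"dz":-3.6,"fingers":60},{"ax":0,"ay":-20,"az":0,"dx":-6.5,"dy":0,"dz":-3.6,"fingers":60},{"ax":0,"ay":-20,"az":0,"dx":-6.5,"dy":0,"dz":-3.6,"fingers":60}]'
python3 - <<'E'
from h import *
s=snap('side','k_s.png'); snap('wrist','k_w.png')
rel([.497,-.2596,.0821],Ry(20)@RX) if 0 else None
E
```

```text
clock: 14.62
tool_pos: [0.4968, -0.2594, 0.0819]
orientation: [-179.9, 19.9, 0.0]
force: [0.4, 0.2, -0.8]
opening: 0.0596
```

View pics/k_s.png

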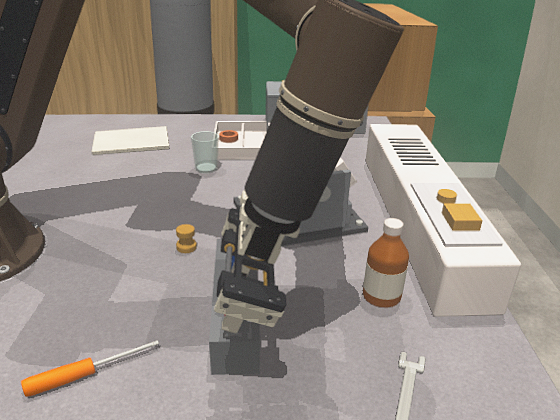

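View pics/k_w.png

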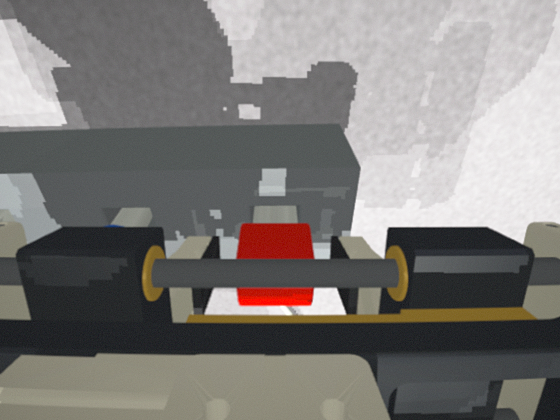

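```bash
python3 -m inch '[{"ax":0,"ay":0,"az":0,"dx":0,"dy":0,"dz":0,"fingers":40},{"ax":0,"ay":0,"az":0,"dx":0,"dy":0,"dz":0,"fingers":25},{"ax":0,"ay":0,"az":0,"dx":0,"dy":0,"dz":0,"fingers":25},{"ax":0,"ay":0,"az":0,"dx":0,"dy":0,"dz":0,"fingers":25},{"ax":0,"ay":0,"az":0,"dx":0,"dy":0,"dz":0,"fingers":25},{"ax":0,"ay":0,"az":0,"dx":0,"dy":0,"dz":0,"fingers":25},{"ax":0,"ay":0,"az":0,"dx":0,"dy":0,"dz":0,"fingers":25}]'
python3 -m inch '[{"ax":0,"ay":0,"az":0,"dx":-3.4,"dy":0,"dz":-9.4,"fingers":25},{"ax":0,"ay":0,"az":0,"dx":-10.3,"dy":0,"dz":-28.2,"fingers":25},{"ax":0,"ay":0,"az":0,"dx":-20.5,"dy":0,"dz":-56.4,"fingers":25},{"ax":0,"ay":0,"az":0,"dx":-34.2,"dy":0,"dz":-94,"fingers":25},{"ax":0,"ay":0,"az":0,"dx":-51,"dy":0,"dz":-141,"fingers":25},{"ax":0,"ay":0,"az":0,"dx":-65,"dy":0,"dz":-178.6,"fingers":25},{"ax":0,"ay":0,"az":0,"dx":-65,"dy":0,"dz":-178.6,"fingers":25},{"ax":0,"ay":0,"az":0,"dx":-65,"dy":0,"dz":-178.6,"fingers":25}]'
python3 - <<'E'
from fit import *
H=hubR(16); o=np.array([.608,.1345,.145]); T=H@Ry(20)@RX
G=o+H@[0,0,.16]; rel(G+T@[0,0,.019],T)
s=snap('side','l_s.png');snap('wrist','l_w.png')
E
```

```text
clock: 15.6
tool_pos: [0.4971, -0.2595, 0.0824]
orientation: [-180.0, 20.0, 0.0]
force: [-0.6, 0.7, 4.8]
opening: 0.036
clock: 16.6
tool_pos: [0.4965, -0.2593, 0.2713]
orientation: [-179.9, 20.0, 0.0]
force: [-0.4, 0.1, -3.0]
opening: 0.0355
d [  31.2 -369.8    3.9] a [ -0.82  34.75 -16.23] rows 5.937990532699843 3.585280742632321
```

View pics/l_s.png

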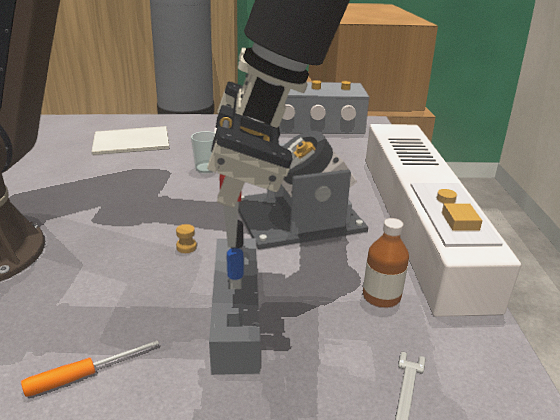

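```bash
python3 -m inch '[{"ax":0,"ay":0,"az":0,"dx":-8,"dy":-40,"dz":-20,"fingers":25},{"ax":0,"ay":6,"az":-3,"dx":0,"dy":-90,"dz":-30,"fingers":25},{"ax":0,"ay":14,"az":-6,"dx":8,"dy":-145,"dz":-30,"fingers":25},{"ax":-0.5,"ay":22,"az":-10,"dx":18,"dy":-200,"dz":-25,"fingers":25},{"ax":-0.7,"ay":30,"az":-14,"dx":25,"dy":-255,"dz":-18,"fingers":25},{"ax":-0.82,"ay":34.7,"az":-16.2,"dx":31,"dy":-310,"dz":-10,"fingers":25},{"ax":-0.82,"ay":34.75,"az":-16.23,"dx":31.2,"dy":-365,"dz":0,"fingers":25},{"ax":-0.82,"ay":34.75,"az":-16.23,"dx":31.2,"dy":-369.8,"dz":3.9,"fingers":25}]'
python3 -m inch '[{"ax":0,"ay":0,"az":0,"dx":0,"dy":0,"dz":0,"fingers":25},{"ax":0,"ay":0,"az":0,"dx":0,"dy":0,"dz":0,"fingers":25},{"ax":0,"ay":0,"az":0,"dx":0,"dy":0,"dz":0,"fingers":25}]'
cat > st.py <<'E'
from fit import *
H=hubR(16); o=np.array([.608,.1345,.145])
def st(pre,al=20,gk=.038,boxs=(220,50,370,170),boxw=(200,150,360,270)):
    S={n:snap(n) for n in('side','wrist')}
    ob=get_obs();print(ob['tool_pos'],ob['orientation'],ob['clock'],ob['force'],ob['opening'],np.round(ob['joint_pos'],1))
    A=Rt(ob['orientation']); G=ob['tool_pos']-.019*A[:,2]
    Rk=A@RX@Ry(-al); km=G-Rk[:,2]*gk
    print('G hub',H.T@(G-o)*1000,'km hub',H.T@(km-o)*1000,'tip',H.T@(km-.052*Rk[:,2]-o)*1000)
    keyov(S['side'],km,Rk,pre+'_s.png',boxs,5,H,o); keyov(S['wrist'],km,Rk,pre+'_w.png',boxw,5,H,o)
    pickle.dump(S,open(pre+'.pkl','wb'))
    return S,km,Rk
E
python3 - <<'E'
from st import *
st('m')
E
```

```text
clock: 17.7
tool_pos: [0.5231, 0.1125, 0.2564]
orientation: [179.9, -14.9, 16.3]
force: [0.1, 0.3, -2.3]
opening: 0.0357
clock: 18.08
tool_pos: [0.525, 0.1091, 0.2582]
orientation: [179.9, -15.0, 15.9]
force: [0.7, 0.1, -1.8]
opening: 0.0361
[0.52500436 0.10932705 0.25827405] [179.93167897 -15.02361486  15.94330492] 18.175 [ 0.75049795  0.57928739 -2.90222566] 0.0358957788924387 [ 36.6  -3.3 -28.4   6.8 -51.   65.6]
G hub [  0.42620827  -1.2935688  160.38553574] km hub [  0.44183565  -1.3577284  122.38559312] tip [ 0.4632205  -1.44552576 70.38567163]
```

View pics/m_s.png

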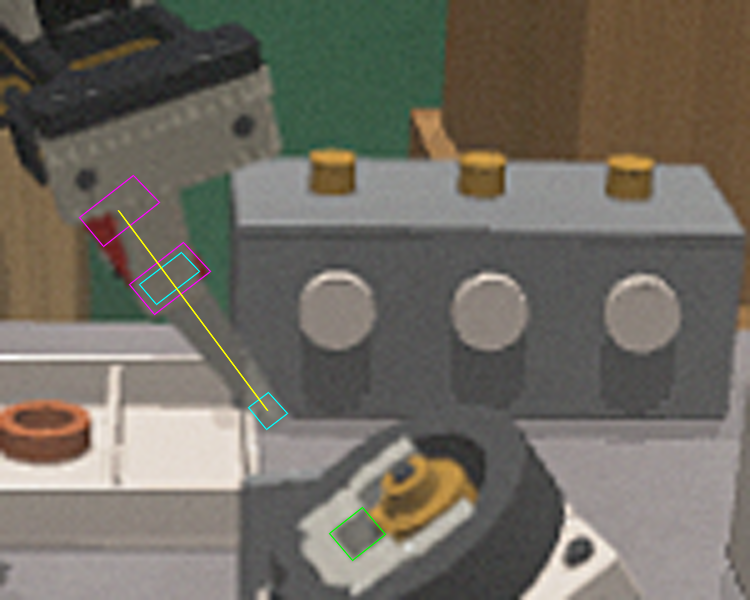

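View pics/m_w.png

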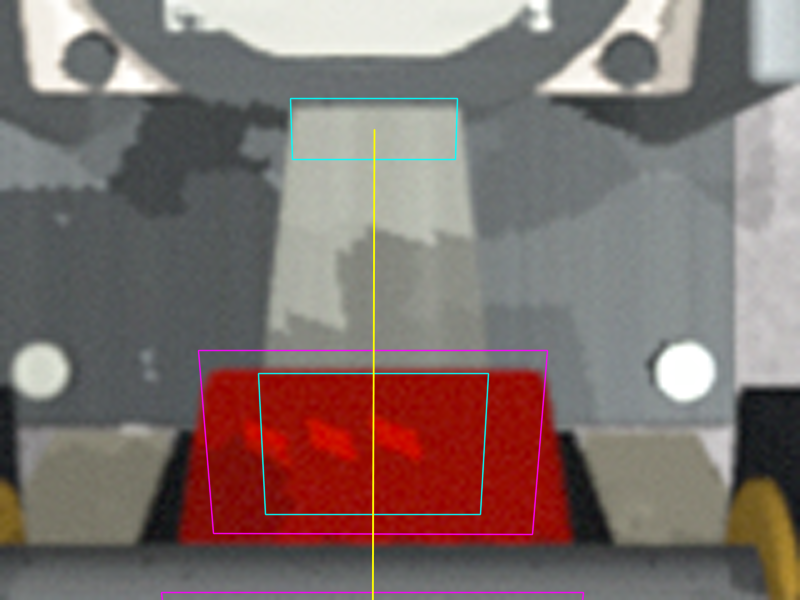

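```bash
python3 -m inch '[{"ax":0,"ay":0,"az":0,"dx":7,"dy":-1.8,"dz":19,"fingers":25},{"ax":0,"ay":0,"az":0,"dx":14,"dy":-1.8,"dz":38,"fingers":25},{"ax":0,"ay":0,"az":0,"dx":20.5,"dy":-1.8,"dz":56.4,"fingers":25},{"ax":0,"ay":0,"az":0,"dx":20.5,"dy":-1.8,"dz":56.4,"fingers":25},{"ax":0,"ay":0,"az":0,"dx":20.5,"dy":-1.8,"dz":56.4,"fingers":25},{"ax":0,"ay":0,"az":0,"dx":20.5,"dy":-1.8,"dz":56.4,"fingers":25}]'
python3 - <<'E'
from st import *
st('n',boxs=(220,70,370,180),boxw=(210,120,350,220))
E
```

```text
clock: 18.92
tool_pos: [0.5575, 0.1213, 0.21]
orientation: [179.9, -15.1, 16.0]
force: [-0.5, 0.1, -2.6]
opening: 0.0357
[0.55738925 0.12143706 0.20984971] [179.95245135 -15.09225119  16.0347091 ] 19.025 [-0.1690276  -0.06134988 -1.61989404] 0.0359132181672499 [ 35.3   2.5 -29.5   7.2 -44.   66.2]
G hub [  0.86452401   1.40608373 100.95620078] km hub [ 0.9257229   1.38968414 62.9562536 ] tip [ 1.00946875  1.3672426  10.95632588]
```

View pics/n_s.png

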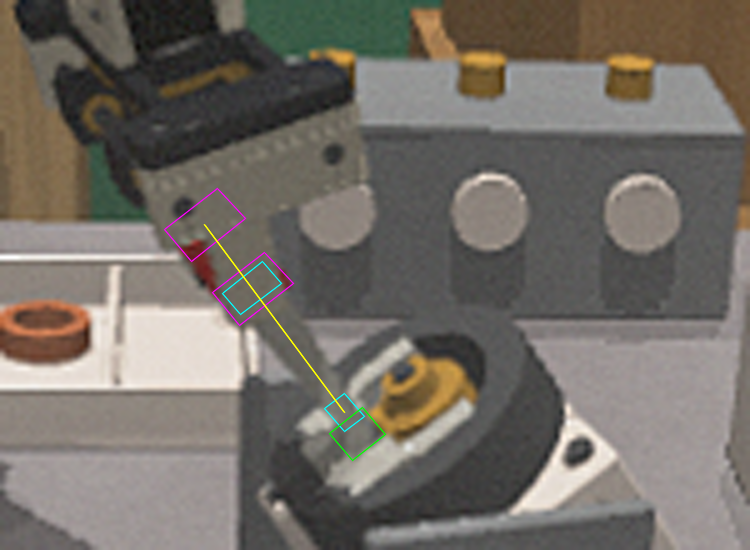

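View pics/n_w.png

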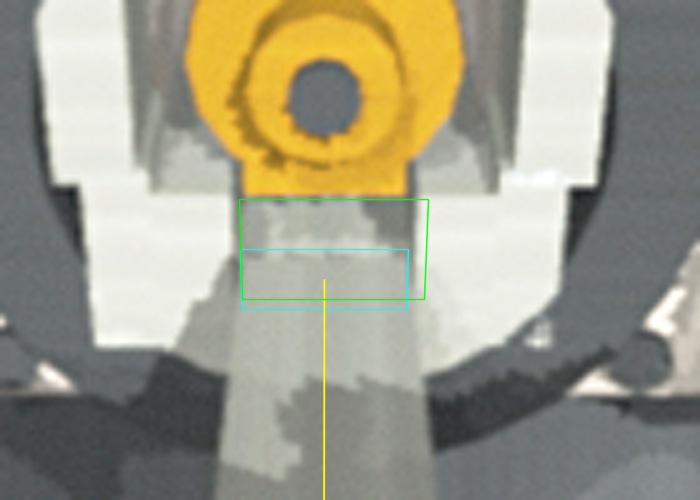

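```bash
python3 -m inch '[{"ax":0,"ay":0,"az":0,"dx":4,"dy":0,"dz":12,"fingers":25},{"ax":0,"ay":0,"az":0,"dx":9,"dy":0,"dz":26,"fingers":25},{"ax":0,"ay":0,"az":0,"dx":13,"dy":0,"dz":38,"fingers":25},{"ax":0,"ay":0,"az":0,"dx":15.5,"dy":0,"dz":45,"fingers":25},{"ax":0,"ay":0,"az":0,"dx":15.5,"dy":0,"dz":45,"fingers":25}]'
python3 - <<'E'
from st import *
st('p',boxs=(220,70,370,180),boxw=(210,120,350,220))
E
```

```text
clock: 19.65
tool_pos: [0.5838, 0.129, 0.1693]
orientation: [179.9, -15.0, 16.1]
force: [2.5, 0.8, -1.5]
opening: 0.0358
[0.58340273 0.12887962 0.16986826] [179.93217145 -15.06068174  16.04027939] 19.75 [ 2.87404413  1.00855744 -1.41910153] 0.035800080611899966 [ 34.2   7.4 -29.8   7.5 -38.7  66.5]
G hub [ 0.10591752  1.39629517 52.68236809] km hub [ 0.14619163  1.36936841 14.68239897] tip [  0.20130357   1.33252127 -37.31755877]
```

View pics/p_s.png

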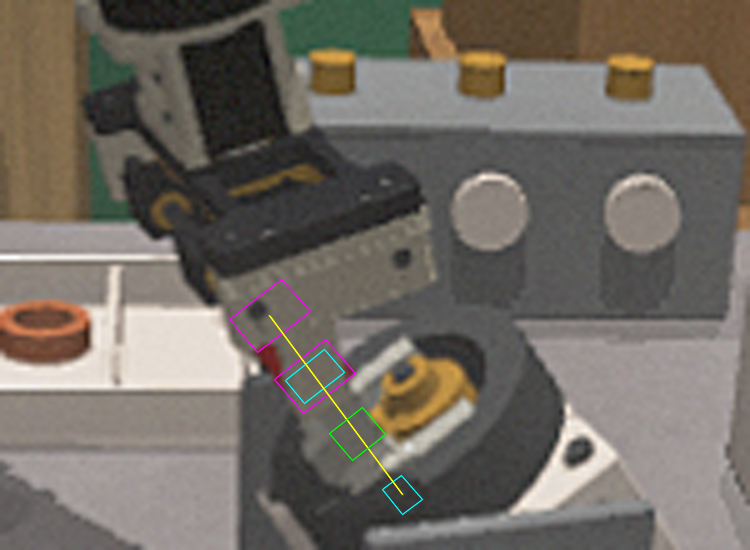

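View pics/p_w.png

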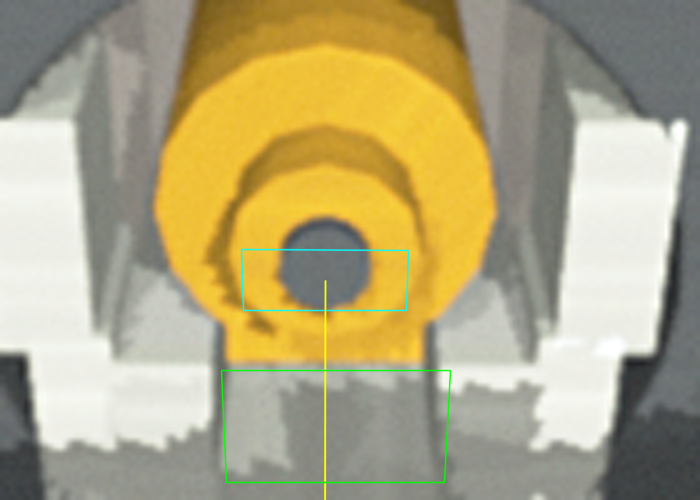

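```bash
python3 -m inch '[{"ax":0,"ay":0,"az":0,"dx":1.5,"dy":0.3,"dz":1.5,"fingers":25},{"ax":0,"ay":0,"az":0,"dx":2.3,"dy":0.3,"dz":4,"fingers":25},{"ax":0,"ay":0,"az":0,"dx":3.2,"dy":0.3,"dz":6.5,"fingers":25},{"ax":0,"ay":0,"az":0,"dx":3.2,"dy":0.3,"dz":6.5,"fingers":25}]'
python3 - <<'E'
from st import *
ob=get_obs(); A=Rt(ob['orientation']); G=ob['tool_pos']-.019*A[:,2]; print(H.T@(G-o)*1000,H.T@ob['force'])
E
```

```text
clock: 20.25
tool_pos: [0.5879, 0.1299, 0.1641]
orientation: [179.9, -15.0, 16.0]
force: [2.9, 1.7, -1.3]
opening: 0.0363
[ 0.62682677  1.08332517 45.32829666] [ 1.94968238  0.81024988 -2.94482815]
```

```bash
python3 -m inch '[{"ax":0,"ay":0,"az":0,"dx":1.3,"dy":0,"dz":1.8,"fingers":25},{"ax":0,"ay":0,"az":0,"dx":1.3,"dy":0,"dz":1.8,"fingers":25},{"ax":0,"ay":0,"az":0,"dx":1.3,"dy":0,"dz":1.8,"fingers":25}]'
python3 - <<'E'
from st import *
ob=get_obs(); A=Rt(ob['orientation']); G=ob['tool_pos']-.019*A[:,2]; print(H.T@(G-o)*1000,H.T@ob['force'])
E
```

```text
clock: 20.62
tool_pos: [0.5893, 0.1301, 0.1626]
orientation: [179.9, -15.0, 16.0]
force: [3.3, 0.6, -1.9]
opening: 0.0357
[ 0.82693111  0.98602296 43.28121864] [ 1.62658293 -0.35962931 -3.50351371]
```

```bash
python3 -m inch '[{"ax":0,"ay":0,"az":0,"dx":0,"dy":0,"dz":0,"fingers":38},{"ax":0,"ay":0,"az":0,"dx":0,"dy":0,"dz":0,"fingers":42},{"ax":0,"ay":0,"az":0,"dx":0,"dy":0,"dz":0,"fingers":50},{"ax":0,"ay":0,"az":0,"dx":0,"dy":0,"dz":0,"fingers":56},{"ax":0,"ay":0,"az":0,"dx":0,"dy":0,"dz":0,"fingers":56},{"ax":0,"ay":0,"az":0,"dx":0,"dy":0,"dz":0,"fingers":56}]'
python3 - <<'E'
from st import *
st('q',boxs=(220,70,370,180),boxw=(190,120,370,240))
snap('wrist','q_wf.png')
E
```

```text
clock: 21.38
tool_pos: [0.5893, 0.1301, 0.1627]
orientation: [179.9, -15.0, 16.0]
force: [-0.7, -0.9, 0.6]
opening: 0.056
[0.58930076 0.13016227 0.1626754 ] [179.9260974  -15.01449701  16.03708561] 21.475 [-0.54237214  0.78861996  0.5352613 ] 0.05549171602233878 [ 33.9   8.4 -29.7   7.6 -37.9  66.7]
G hub [ 0.92848523  1.00583525 43.33038854] km hub [0.93813084 0.97388996 5.33040319] tip [  0.9513301    0.93017535 -46.66957676]
```

View pics/q_s.png

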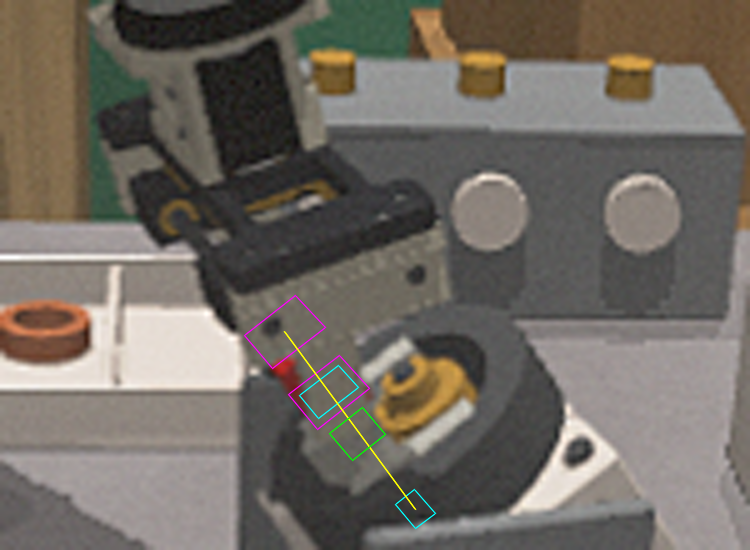

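View pics/q_wf.png

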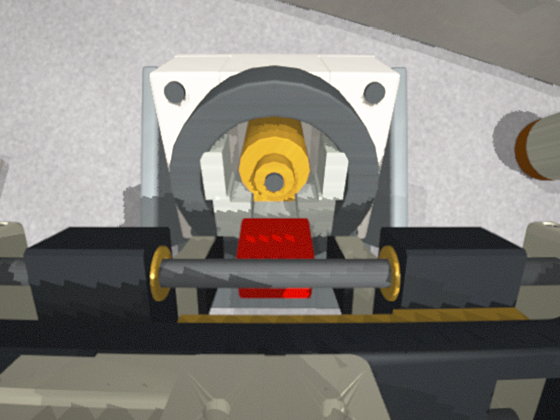

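```bash
python3 -m inch '[{"ax":0,"ay":0,"az":0,"dx":0,"dy":0,"dz":-10,"fingers":56},{"ax":0,"ay":0,"az":0,"dx":0,"dy":0,"dz":-30,"fingers":56},{"ax":0,"ay":0,"az":0,"dx":-10,"dy":0,"dz":-70,"fingers":56},{"ax":0,"ay":0,"az":0,"dx":-25,"dy":0,"dz":-100,"fingers":30},{"ax":0,"ay":0,"az":0,"dx":-25,"dy":0,"dz":-100,"fingers":0},{"ax":0,"ay":0,"az":0,"dx":-25,"dy":0,"dz":-100,"fingers":0},{"ax":0,"ay":0,"az":0,"dx":-25,"dy":0,"dz":-100,"fingers":0}]'
cat >> st.py <<'E'
def seat(pre,zk,x=0.5,y=0,box=(240,100,340,180),bw=(200,60,360,200),cams=('side','wrist')):
    S={n:snap(n) for n in cams}
    km=o+H@np.array([x,y,zk])/1000
    for n in cams: keyov(S[n],km,H,f'{pre}_{n[0]}.png',box if n=='side' else bw,7 if n=='side' else 5,H,o)
    ob=get_obs();print(ob['tool_pos'],ob['orientation'],ob['clock'],ob['opening'])
    for n in cams:
        for t in('key_mid','key_head'):
            print(n,t,[(np.round(a['position'],1).tolist(),round(a['score'],2)) for a in landmark_of(t,n)[:1]],proj(S[n],km if t=='key_mid' else km+.035*H[:,2]))
E
python3 - <<'E'
from st import *
seat('r',4)
E
```

```text
clock: 22.4
tool_pos: [0.5411, 0.1164, 0.2519]
orientation: [179.9, -14.9, 16.0]
force: [-0.4, 0.0, -0.0]
opening: 0.0215
[0.54117537 0.1163464  0.25186297] [179.89542872 -14.92398228  16.03301287] 22.5 0.013663870262359974
side key_mid [([288.8, 155.0], 0.92)] [[290.11347878 154.80639776]]
side key_head [([279.4, 143.8], 0.59)] [[281.14605269 142.66080455]]
wrist key_mid [([273.9, 154.4], 0.55)] [[275.47869035 157.30289288]]
wrist key_head [([277.1, 176.9], 0.9)] [[275.61051804 176.96085778]]
```

View pics/r_s.png

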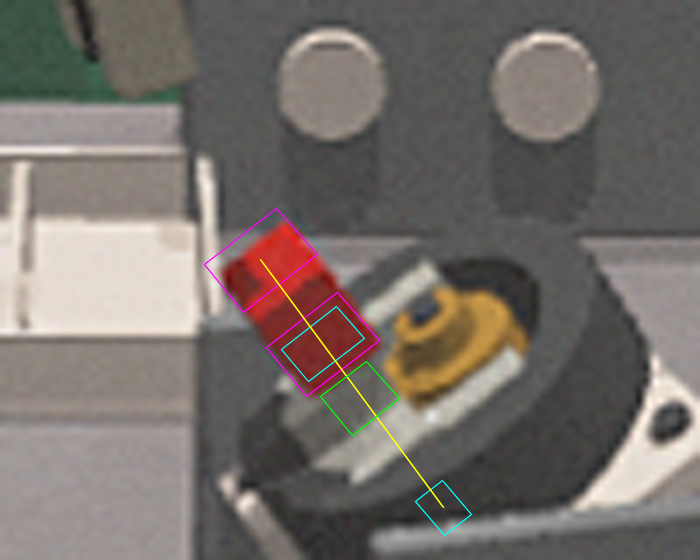

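View pics/r_w.png

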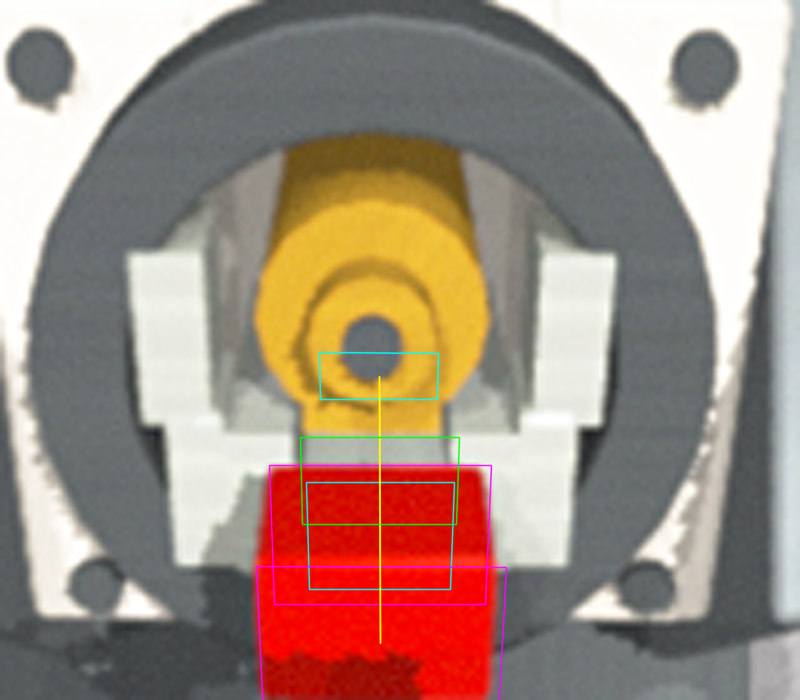

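```bash
python3 - <<'E'
from st import *
T=H@Ry(10)@RX
for z in (85,36,30): print(np.round(ik2(o+H@np.array([-4.5,.7,z])/1000,T,get_obs()['joint_pos']),1) if 0 else [np.round(v,2) for v in ik2(o+H@np.array([-4.5,.7,z])/1000,T,get_obs()['joint_pos'])])
rel(o+H@np.array([-4.5,.7,85])/1000,T)
E
```

```text
[array([ 37.03,  -2.82, -41.89,  18.43, -28.67,  54.49]), np.float64(0.0)]
[array([ 34.96,   2.76, -43.54,  22.16, -21.35,  51.94]), np.float64(0.0)]
[array([ 34.68,   3.45, -43.76,  22.81, -20.43,  51.45]), np.float64(0.0)]
d [ 5.8  0.3 43.2] a [ 0.08 10.03  0.04] rows 0.6977542489637292 0.9377166395859624
```

```bash
python3 -m inch '[{"ax":0,"ay":5,"az":0,"dx":3,"dy":0.3,"dz":10,"fingers":0},{"ax":0,"ay":10,"az":0,"dx":5.8,"dy":0.3,"dz":28,"fingers":0},{"ax":0,"ay":10,"az":0,"dx":5.8,"dy":0.3,"dz":43,"fingers":0},{"ax":0,"ay":10,"az":0,"dx":5.8,"dy":0.3,"dz":43,"fingers":0},{"ax":0,"ay":10,"az":0,"dx":5.8,"dy":0.3,"dz":43,"fingers":0}]'
python3 - <<'E'
from st import *
seat('s',2,y=.7,cams=('side',))
snap('wrist','s_w.png')
ob=get_obs(); print('tcp hub',H.T@(ob['tool_pos']-o)*1000,H.T@ob['force'],ob['opening'])
E
```

```text
clock: 23.32
tool_pos: [0.5579, 0.1211, 0.2136]
orientation: [179.9, -25.1, 16.0]
force: [-0.5, -0.4, 0.0]
opening: 0.0007
[0.55800516 0.12113796 0.21373861] [179.94266443 -25.08086102  16.03631343] 23.375 0.0007574516284603775
side key_mid [([289.5, 154.4], 0.62)] [[290.50008532 155.35095591]]
side key_head [([281.8, 143.0], 0.91)] [[281.55453093 143.23469571]]
tcp hub [-3.27874719  0.88515848 85.94391903] [ 0.1402582   0.77414861 -0.63673769] 0.0003311712257284897
```

View pics/s_s.png

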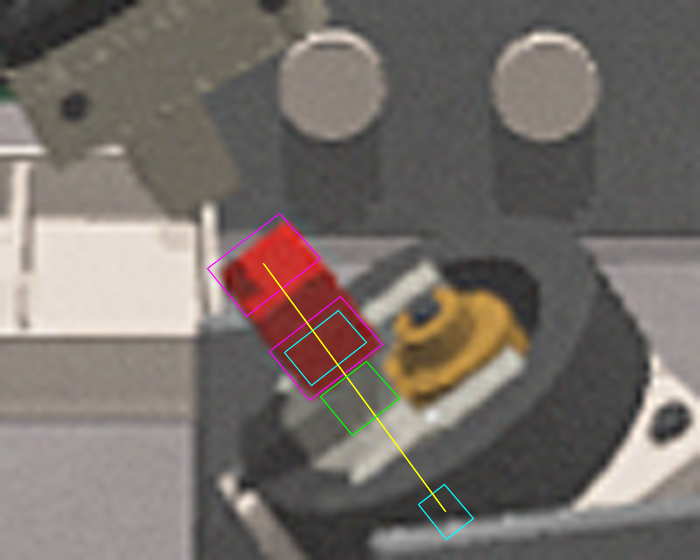

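View pics/s_w.png

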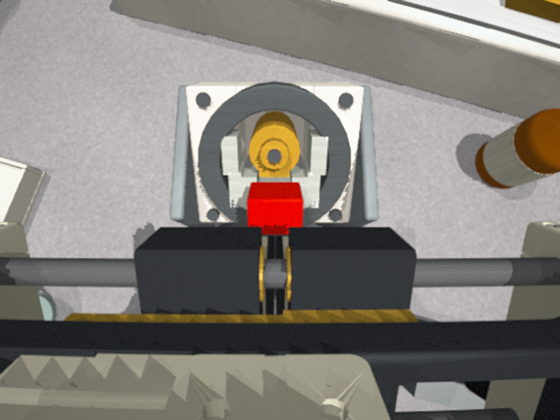

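```bash
cat > f.py <<'E'
from st import *
ob=get_obs(); print('tcp hub',np.round(H.T@(ob['tool_pos']-o)*1000,1),'F',np.round(H.T@ob['force'],1),'M',np.round(ob['moment'],2),ob['clock'])
E
python3 -m inch '[{"ax":0,"ay":0,"az":0,"dx":2,"dy":0,"dz":12,"fingers":0},{"ax":0,"ay":0,"az":0,"dx":4.2,"dy":0,"dz":23.6,"fingers":0},{"ax":0,"ay":0,"az":0,"dx":4.5,"dy":0,"dz":25.6,"fingers":0},{"ax":0,"ay":0,"az":0,"dx":4.9,"dy":0,"dz":27.6,"fingers":0},{"ax":0,"ay":0,"az":0,"dx":4.9,"dy":0,"dz":27.6,"fingers":0}]'; python3 f.py
```

```text
clock: 24.15
tool_pos: [0.5729, 0.1251, 0.1898]
orientation: [179.9, -25.0, 16.0]
force: [0.4, -0.0, -0.0]
opening: 0.0008
tcp hub [-4.1  0.6 57.5] F [ 0.3 -0.1 -0.2] M [-0.44  1.31  0.02] 24.15
```

```bash
python3 -m inch '[{"ax":0,"ay":0,"az":0,"dx":0.3,"dy":0,"dz":2,"fingers":0},{"ax":0,"ay":0,"az":0,"dx":0.7,"dy":0,"dz":4,"fingers":0},{"ax":0,"ay":0,"az":0,"dx":0.7,"dy":0,"dz":4,"fingers":0}]'; python3 f.py
```

```text
clock: 24.52
tool_pos: [0.5752, 0.1259, 0.1867]
orientation: [179.9, -25.0, 16.1]
force: [-0.3, 0.1, 1.8]
opening: 0.0004
tcp hub [-3.8  0.7 53.6] F [0.8 0.1 1.6] M [-0.42  1.43  0.  ] 24.525
```

```bash
python3 -m inch '[{"ax":0,"ay":0,"az":0,"dx":0.3,"dy":0,"dz":2,"fingers":0},{"ax":0,"ay":0,"az":0,"dx":0.7,"dy":0,"dz":4,"fingers":0},{"ax":0,"ay":0,"az":0,"dx":1,"dy":0,"dz":6,"fingers":0},{"ax":0,"ay":0,"az":0,"dx":1,"dy":0,"dz":6,"fingers":0}]'; python3 f.py; python3 - <<'E'
from st import *
seat('t',-5,y=.7,cams=('side',))
E
```

```text
clock: 25.02
tool_pos: [0.5788, 0.127, 0.1819]
orientation: [179.9, -25.1, 16.1]
force: [-0.9, -0.8, 3.0]
opening: 0.0002
tcp hub [-3.5  0.8 47.5] F [ 0.8 -0.6  3.1] M [-0.34  1.05 -0.  ] 25.025
[0.57884039 0.12703512 0.18184456] [179.93621778 -25.06990201  16.05705289] 25.075 0.0004623713634943922
side key_mid [([291.8, 158.4], 0.77)] [[292.24971288 157.72245557]]
side key_head [([282.9, 145.5], 0.65)] [[283.37031265 145.69287668]]
```

View pics/t_s.png

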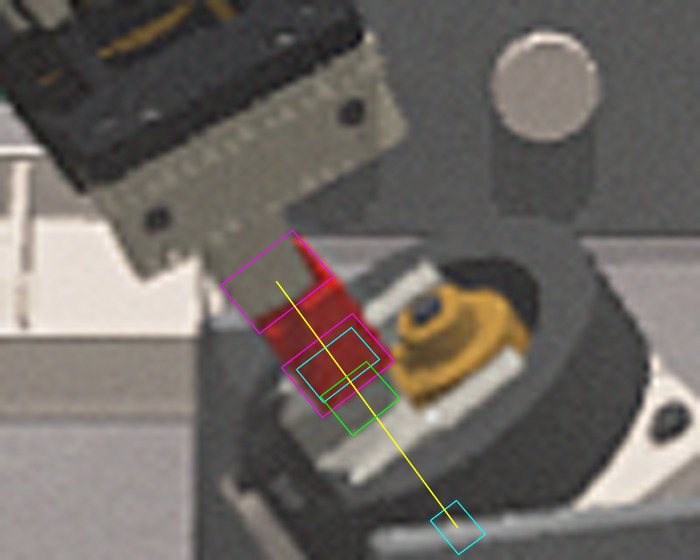

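```bash
python3 -m inch '[{"ax":0,"ay":0,"az":0,"dx":0.3,"dy":0,"dz":2,"fingers":0},{"ax":0,"ay":0,"az":0,"dx":0.7,"dy":0,"dz":4,"fingers":0},{"ax":0,"ay":0,"az":0,"dx":1,"dy":0,"dz":6,"fingers":0},{"ax":0,"ay":0,"az":0,"dx":1,"dy":0,"dz":6,"fingers":0}]'; python3 f.py; python3 -m inch '[{"ax":0,"ay":0,"az":0,"dx":0.3,"dy":0,"dz":2,"fingers":0},{"ax":0,"ay":0,"az":0,"dx":0.5,"dy":0,"dz":3,"fingers":0},{"ax":0,"ay":0,"az":0,"dx":0.5,"dy":0,"dz":3,"fingers":0}]'; python3 f.py; python3 - <<'E'
from st import *
seat('u',-14,y=.7,cams=('side',))
E
```

```text
clock: 25.68
tool_pos: [0.5823, 0.1281, 0.1772]
orientation: [179.9, -25.1, 16.1]
force: [-1.3, -1.2, 5.6]
opening: 0.0003
tcp hub [-3.2  0.9 41.5] F [ 1.9 -0.8  5.5] M [-0.32  0.72 -0.01] 25.675
clock: 26.05
tool_pos: [0.5841, 0.1286, 0.1749]
orientation: [179.9, -25.1, 16.1]
force: [-2.4, -1.4, 7.9]
opening: 0.0004
tcp hub [-3.   0.9 38.7] F [ 2.3 -0.7  8. ] M [-0.36  0.72  0.03] 26.05
[0.584066   0.12863935 0.17496257] [179.94821762 -25.13083166  16.06378191] 26.1 0.0007756359769293707
side key_mid [([295.1, 163.6], 0.78)] [[294.48026692 160.74663555]]
side key_head [([286.2, 148.8], 0.58)] [[285.6851549  148.82756254]]
```

View pics/u_s.png

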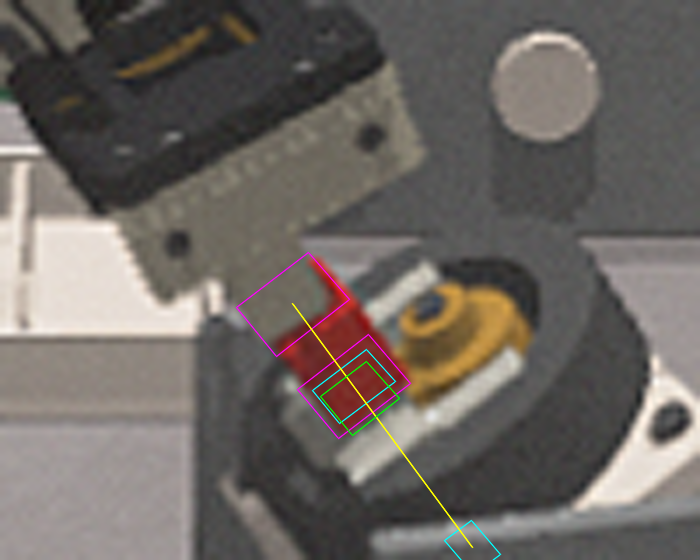

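```bash
python3 -m inch '[{"ax":0,"ay":0,"az":0,"dx":0.2,"dy":0,"dz":1.3,"fingers":0},{"ax":0,"ay":0,"az":0,"dx":0.4,"dy":0,"dz":2.5,"fingers":0},{"ax":0,"ay":0,"az":0,"dx":0.4,"dy":0,"dz":2.5,"fingers":0}]'; python3 f.py;  python3 -m inch '[{"ax":0,"ay":0,"az":0,"dx":0.2,"dy":0,"dz":1,"fingers":0},{"ax":0,"ay":0,"az":0,"dx":0.2,"dy":0,"dz":1,"fingers":0}]'; python3 f.py
```

```text
clock: 26.58
tool_pos: [0.5855, 0.1291, 0.173]
orientation: [180.0, -25.1, 16.1]
force: [-2.1, -0.9, 8.2]
opening: 0.0003
tcp hub [-2.8  1.  36.2] F [ 2.8 -0.3  8. ] M [-0.34  0.8  -0.02] 26.575
clock: 26.82
tool_pos: [0.5861, 0.1293, 0.1723]
orientation: [180.0, -25.2, 16.1]
force: [-2.9, -0.0, 9.4]
opening: 0.0002
tcp hub [-2.8  1.  35.2] F [3.1 0.8 9.3] M [-0.33  0.82 -0.06] 26.825
```

```bash
python3 -m inch '[{"ax":0,"ay":0,"az":0,"dx":0.2,"dy":0,"dz":1,"fingers":0},{"ax":0,"ay":0,"az":0,"dx":0.2,"dy":0,"dz":1,"fingers":0}]'; python3 f.py;  python3 -m inch '[{"ax":0,"ay":0,"az":0,"dx":0.2,"dy":0,"dz":1,"fingers":0},{"ax":0,"ay":0,"az":0,"dx":0.2,"dy":0,"dz":1,"fingers":0}]'; python3 f.py
```

```text
clock: 27.08
tool_pos: [0.5867, 0.1294, 0.1718]
orientation: [180.0, -25.2, 16.1]
force: [-6.4, -1.4, 12.2]
opening: 0.0007
tcp hub [-2.6  1.  34.5] F [ 1.7  0.4 13.7] M [-0.23  1.4   0.12] 27.075
clock: 27.32
tool_pos: [0.5869, 0.1294, 0.1715]
orientation: [180.0, -25.2, 16.1]
force: [-15.7, -2.4, 20.8]
opening: 0.0003
tcp hub [-2.6  0.9 34.2] F [-1.   2.  26.1] M [-0.08  3.14  0.42] 27.325
```

```bash
python3 -m inch '[{"ax":0,"ay":0,"az":0,"dx":0.2,"dy":0,"dz":1.2,"fingers":0},{"ax":0,"ay":0,"az":0,"dx":0.2,"dy":0,"dz":1.2,"fingers":0}]'; python3 f.py; python3 -m inch '[{"ax":0,"ay":0,"az":0,"dx":-2,"dy":0,"dz":-10,"fingers":0},{"ax":0,"ay":0,"az":0,"dx":-8,"dy":0,"dz":-50,"fingers":0},{"ax":0,"ay":0,"az":0,"dx":-16,"dy":0,"dz":-90,"fingers":0},{"ax":0,"ay":0,"az":0,"dx":-20,"dy":0,"dz":-115,"fingers":0},{"ax":0,"ay":0,"az":0,"dx":-20,"dy":0,"dz":-115,"fingers":0},{"ax":0,"ay":0,"az":0,"dx":-20,"dy":0,"dz":-115,"fingers":0}]'
python3 - <<'E'
from st import *
seat('v',-18,x=1,y=.7,bw=(200,100,360,240))
snap('side','v_sf.png')
E
```

```text
clock: 27.58
tool_pos: [0.5871, 0.1293, 0.1714]
orientation: [179.9, -25.2, 16.1]
force: [-28.7, -1.8, 34.1]
opening: 0.0005
tcp hub [-2.5  0.8 33.9] F [-3.4  6.1 44. ] M [0.25 5.55 0.88] 27.575
clock: 28.32
tool_pos: [0.5226, 0.1108, 0.2632]
orientation: [179.9, -25.0, 16.1]
force: [0.6, 0.2, 0.3]
opening: 0.0007
[0.52273241 0.11066728 0.26269093] [179.87574574 -24.88511228  16.05208815] 28.425 0.00028058559440394487
side key_mid [([294.4, 161.4], 0.63)] [[295.65845107 161.93276355]]
side key_head [([289.6, 149.5], 0.71)] [[286.90396541 150.05951723]]
wrist key_mid [([276.1, 155.5], 0.91)] [[274.37263499 156.33958759]]
wrist key_head [([274.1, 168.9], 0.65)] [[274.37088081 166.80454781]]
```

View pics/v_s.png

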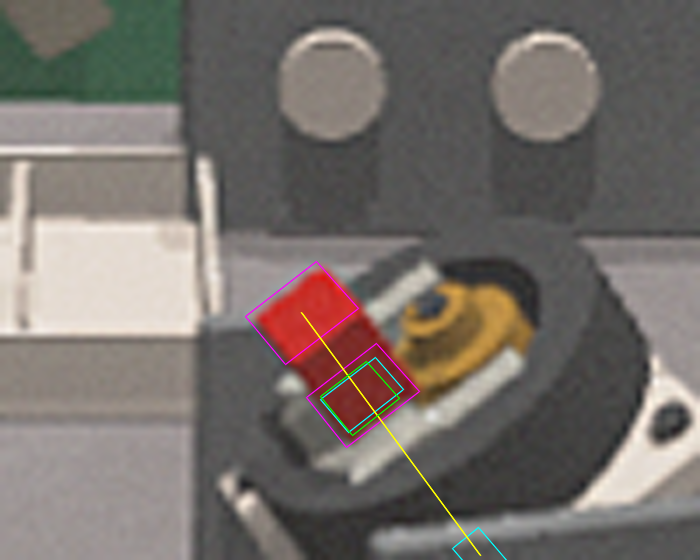

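View pics/v_w.png

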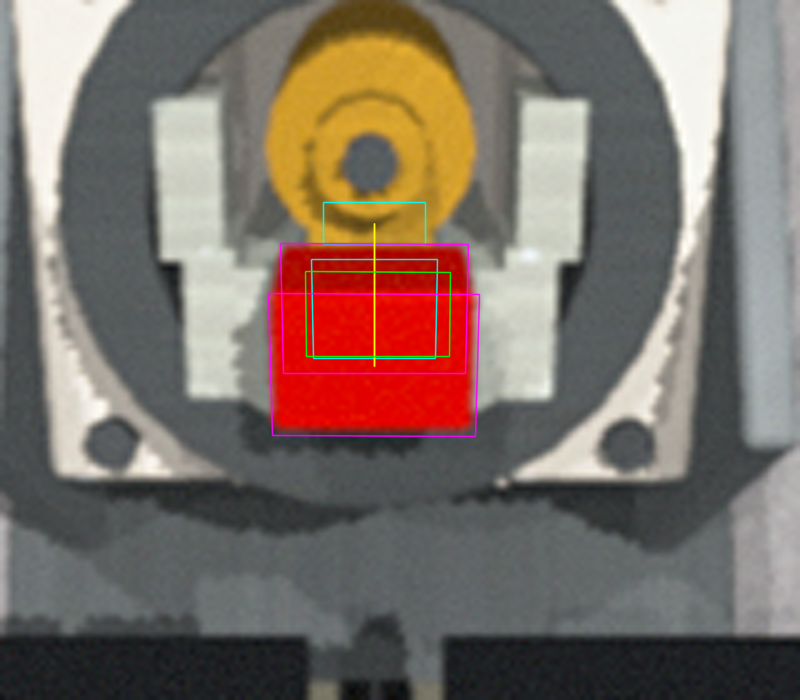

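View pics/v_sf.png

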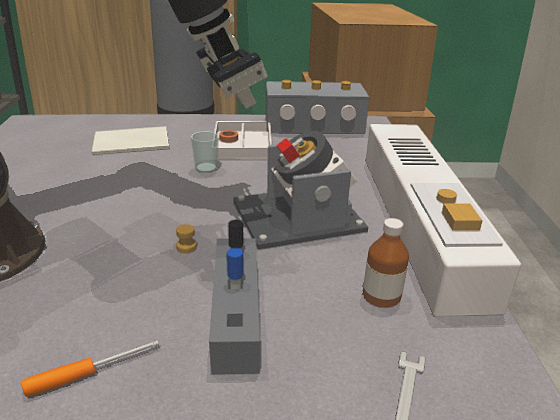

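```bash
python3 - <<'E'
from plant import *
print(close_job())
E
```

```text
the job is handed in; nothing more can be done
None
```

I stood the red key in the gap, where it rested on its own about 18 mm proud. Then I pressed it home with the closed fingers and handed the job in at about 28.5 s.

**Regrip:** my first grip had the gripper in line with the key, and the arm could not reach the gap that way because of a joint limit. I put the key back in its slot and gripped it again with the gripper tilted 20°, which worked.

**Seating:** the push rose from about 2 N to 9 N as the key went in. It then climbed sharply to 44 N with the finger tip no longer advancing. I took that as the head meeting the hub face. I pressed it down steadily in small steps rather than striking it.

**Last checks:**
- After backing off, the side and wrist pictures matched the drawn home position (key_mid at z = -18 mm) to within about a pixel.
- The network points for the key were 1 to 3 pixels off that position.
- The force reading was about zero, with the gripper clear of the key.
- The other two tools are still standing in the rack.
- I did not measure the shaft's shift itself; that it is tight is inferred from the force and the seated key.

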